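# Start a quick-thread screw in a fixture boss

### The job

Take the knurled screw with the cross pin out of the rack and stand it upright in the round fixture boss, so that its cross pin rests on the sloping thread starts. Turn it backward (counterclockwise from above) until you feel it drop off the thread starts, then forward (clockwise) one full turn so that the thread has it, and finish while still holding the screw by its head, without letting go. Leave the plain pin and the other things where they are.

Things in the scene. Friction and masses are not known exactly. Their poses are not given: they have to be found in the camera images.
- screw: Loose steel screw, 79 mm long, 0.12 kg, upright in one of the two rack sockets. Origin: centre of its lower tip; z up to the head. Round shank 17 mm in diameter, chamfered tip; round knurled head 26 mm in diameter from 51 to 79 mm above the tip (grip there), dark slot on top along the screw's x axis. Half a turn about z leaves it the same.
- screw_pin (a point): Centre of the screw's cross pin, on the screw's axis 20 mm above its tip. The pin is 4 mm thick and 29 mm long, runs along the screw's x axis (parallel to the slot) and sticks out 6 mm on either side of the shank. In the rack it lies on the rack's top: the screw must rise 20 mm to come out.
- screw_head (a point): Centre of the screw's head, on its axis 65 mm above the tip.
- boss: Fixed fixture boss: dark foot 92 mm (its x) by 66 mm, 8 mm thick, a bolt head near each end; on it an upright tube, outer diameter 51 mm, rim 51 mm above the table. Origin: centre of the underside; z up. Inside, a right-hand thread with two starts half a turn apart: ridges of 20 mm inner and 32 mm outer diameter that carry the cross pin and sink 18 mm a turn clockwise.
- boss_mouth (a point): On the boss's axis, 50 mm above the table, level with the ramps' upper ends. From the pocket, turned forward (clockwise), the cross pin runs under the ramps and sinks 18 mm a turn with 2 mm of axial play; one turn on from the pocket its centre is about 26.5 mm above the table, and the screw cannot be pulled out. The head stays 5 mm clear of the rim; it may be let go and regripped on the way.
- boss_ramp (a point): Middle of one ramp (thread start), 13 mm from the axis along the boss's x. Angles here: screw's x axis counterclockwise from boss's x axis, seen from above, repeating every 180 degrees. From -44 to +65 the pin lies on the ramps, its centre 46.5 mm above the table at -44, 49 at 0, 52 at +65, where the ramps end. A stop blocks clockwise turning on the ramp at about -44.
- boss_pocket (a point): Bottom of the pocket beyond one ramp's upper end, 13 mm from the axis at 85 degrees counterclockwise from the boss's x, 42 mm above the table. Turned counterclockwise past +65 degrees the pin drops about 8 mm into the pocket (a light push, 6 N, helps a held screw down; pin centre then 43.5 to 45 mm up); a stop ends backward turning at about +106. Only from here can the thread be entered.
- rack: Fixed grey plastic block, 56 mm (x) by 126 mm (y), 30 mm high, with two through sockets of 20 mm diameter on its y axis, 35 mm to either side of its middle. Origin: centre of the underside.
- plain_pin: Loose plain steel pin in the other rack socket: smooth, 18 mm in diameter, 62 mm long, a round collar instead of a cross pin; origin at its lower tip. Not to be moved.
- weight: Small brass weight, 30 mm in diameter, 40 mm high, standing loose on the table; origin at its underside. Not to be moved.
- tweezers: Steel tweezers, 124 mm long, 12 mm wide, 9 mm high, lying loose on the table between rack and boss; origin at the underside. Not to be moved.
There are look-alikes about, which are no part of the job. Leave any orange or red look-alike of the screw alone.

How it is judged:
By the outcome, as a careful person would: the job done as asked, in the order asked, and still so for the second after the job is handed in, while the arm keeps its last pose, push and grip.
It also fails if it takes over 72 s, if anything falls off the work surface, if the arm or the gripper's body presses on something with over 40 N, if the wrist force passes 120 N, or if a joint passes its speed limit or range.

### The arm

A 6-joint arm with a two-finger parallel gripper is mounted at the origin on a cart in front of the work surface, level with it; the furniture and walls round the work are solid. World frame = base frame: x ahead of the robot, y to its left, z up, the work surface at z = 0. Lengths are in m, angles in rad, forces in N, time in s.
With the tool pointing down it reaches from about 0.3 to 1 m from the base axis. Payload 5.1 kg.
Tool frame: the origin (TCP) lies midway between the tips of the shut fingers; the grasp point (between the pads) lies 19 mm behind it; z points along the fingers, y is the direction in which the jaws open and shut (so a half turn about z gives the same grasp; the last joint's range is limited). The gripper opens to 95 mm and grips with 3 to 60 N. Pads are 20 mm wide; open, the fingers measure 119 mm over their backs; the gripper's body (75 mm by 180 mm) begins 59 mm behind the grasp point.
Start: joints at [-1.291, 0.124, 1.65, -0, 1.367, -0.083], TCP at [0.231, -0.608, 0.215] pointing down, gripper open.
Joint ranges: [-2.61, 2.61], [-1.02, 2.33], [0.03, 2.71], [-1.35, 4.49], [0.32, 2.68], [-2.91, 2.91]. Speed limits (rad/s): [2.57, 2.57, 3.14, 3.14, 3.14, 3.14].

### API

Orientations are given as a unit quaternion [w, x, y, z].
In Python, from rig import manip gives the robot as it stands.
- The arm moves only by the tool carry_out, never from a script. Its arguments are lists of equal length, an entry for each row: "travel": the shift along the tool's x, y, z in m, a list of three; "rotation": the turn, a rotation vector about the tool's x, y, z in rad, a list of three; "fingers": the closure in counts, from 0 (fully open) to 255 (shut). A call has 1 to 20 rows; each row shifts and turns the pose as measured when the row begins, along the tool's axes as they then stand; what a row does not reach is not made up. A row lasts 1/10 s, in which the tool goes at most 50 mm and 8.59 degrees, less where a joint would pass 70% of its speed; a pose out of reach is approached as far as the arm can. A call with a gripper value outside its range is refused whole. The fingers move at their own pace and stop on an object; "grip_force" is the grip in N (left out, the last holds). Time passes only in rows, so rows that do not move let the fingers close. It gives the time, the measured TCP pose, the force and the opening at its end, in the units of the state.
- manip.get_state(): the state, without advancing time (a new reading comes with each control period).
- manip.grab_frame(name): name is "side" or "top" or "wrist"; returns a dict with "pixels" (384x512x3 uint8, red, green, blue), "fx", "fy", "cx", "cy" (pixels), "distortion" ([k1, k2, p1, p2, k3] as OpenCV has them; the pictures are not rectified), "R" (3x3) and "t" (3): a world point X has camera coordinates R X + t. Camera axes: x right, y down, z forward; pixel columns grow to the right and rows downward; lengths in m; the calibration is good to about 2 mm. A picture is of the moment at which its call begins. There is no depth.
- manip.hand_in(): hands the job in, once; it reports no verdict.
The state is a dict: "time": time; "q": joint angles; "joint_vel": joint speeds; "joint_torque": joint torques, N m; "tool_pos": TCP position; "eef_rot": TCP orientation; "force": force on the tool from outside, world axes, zero at the start; "moment": the same for the moment, N m; "gripper_width": finger opening in m.
Only numpy, scipy, OpenCV 4.12 (cv2) and the standard library are available. Lean on these libraries where they do the work, as an engineer would, in place of code of your own. Each camera call takes 0.05 s, during which the arm holds its last target.

## Working session

There is one attempt and no reset: what is moved stays moved. The work goes in short steps, Python scripts to look and compute and a tool call to move; the robot and the scene stay as the last step left them, time stands still between calls to the robot, and variables do not carry over. Pictures are saved under pics/ and viewed, and the job is handed in when it is done.

Besides the shell and the picture viewer there is one more tool, called after "Emit:" by a JSON object that holds its "method" and its "body". carry_out: Moves the arm, as the interface text tells. Its arguments: {"type":"object","properties":{"travel":{"type":"array","items":{"type":"array","items":{"type":"number"}}},"rotation":{"type":"array","items":{"type":"array","items":{"type":"number"}}},"fingers":{"type":"array","items":{"type":"number"}},"grip_force":{"type":"number"}},"required":["travel","rotation","fingers"]}

```bash
ls; mkdir -p pics; cat > h.py <<'E'
import numpy as np, cv2, json, sys
from rig import manip
def snap(name, fn):
    f=manip.grab_frame(name); cv2.imwrite(f'pics/{fn}.png', f['pixels'][:,:,::-1])
    np.savez(f'pics/{fn}.npz', **{k:np.array(v) for k,v in f.items()}); return f
def load(fn): return dict(np.load(f'pics/{fn}.npz'))
def K(f): return np.array([[f['fx'],0,f['cx']],[0,f['fy'],f['cy']],[0,0,1.]],float)
def ray(f,u,v):
    p=cv2.undistortPoints(np.array([[[u,v]]],float),K(f),np.array(f['distortion'],float))[0,0]
    R=np.array(f['R']);t=np.array(f['t']); return -R.T@t, R.T@np.array([p[0],p[1],1.])
def atz(f,u,v,z):
    o,d=ray(f,u,v); return o+d*(z-o[2])/d[2]
def tri(obs):
    A=np.zeros((3,3));b=np.zeros(3)
    L=[]
    for f,u,v in obs:
        o,d=ray(f,u,v); d=d/np.linalg.norm(d);P=np.eye(3)-np.outer(d,d);A+=P;b+=P@o;L.append((o,P))
    X=np.linalg.solve(A,b); return X,[np.linalg.norm(P@(X-o)) for o,P in L]
def proj(f,X):
    r,_=cv2.Rodrigues(np.array(f['R'],float)); return cv2.projectPoints(np.array(X,float).reshape(-1,1,3),r,np.array(f['t'],float),K(f),np.array(f['distortion'],float))[0][:,0]
def crop(fn,u0,v0,u1,v1,s,out):
    im=cv2.imread(f'pics/{fn}.png')[v0:v1,u0:u1]; cv2.imwrite(f'pics/{out}.png',cv2.resize(im,None,fx=s,fy=s,interpolation=cv2.INTER_CUBIC))
E
python3 - <<'E'
from h import *
for n in ['side','top','wrist']: snap(n,n+'0')
print(manip.get_state())
E
```

```text
pics
{'time': 0.15, 'q': array([-1.29059875e+00,  1.24354404e-01,  1.65136333e+00, -2.05547817e-05,
        1.36747181e+00, -8.25868434e-02]), 'joint_vel': array([-0.00058172, -0.00253301, -0.00401733, -0.00158008, -0.00036819,
        0.00028944]), 'joint_torque': array([-3.94643221e-04, -4.18194473e+01, -3.60470438e+01,  7.75106018e-02,
        4.68637235e-02, -8.98036478e-05]), 'tool_pos': array([ 0.23050931, -0.60722559,  0.2136682 ]), 'eef_rot': array([-7.93557752e-04,  9.83592803e-01,  1.80401110e-01, -8.87772673e-05]), 'force': array([ 0.54312704, -0.13530733,  0.83122148]), 'moment': array([-0.05002051, -0.05728807,  0.01946062]), 'gripper_width': 0.0951782339487179}
```

View pics/side0.png

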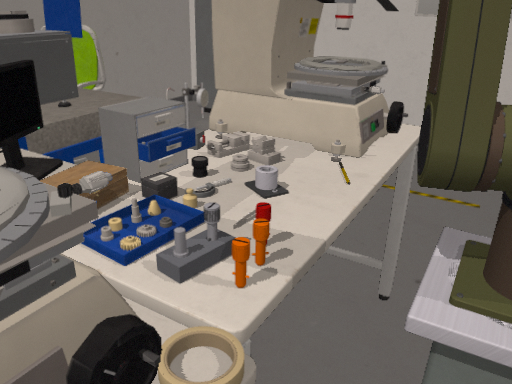

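View pics/top0.png

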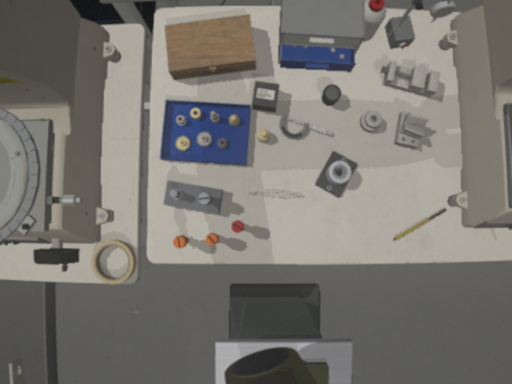

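View pics/wrist0.png

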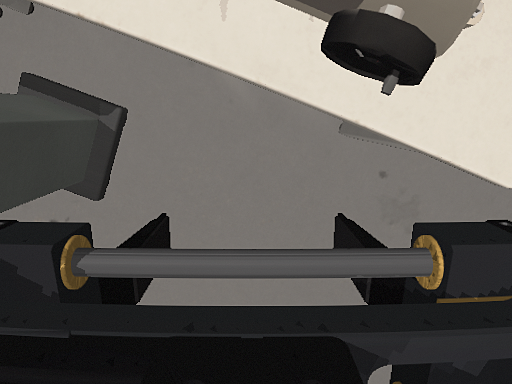

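```bash
python3 - <<'E'
from h import *
t=load('top0');s=load('side0')
print(-t['R'].T@t['t'],-s['R'].T@s['t'],t['fx'],s['fx'])
for u,v in [(204,199),(175,194),(338,173),(260,10),(150,260)]: print(u,v,atz(t,u,v,0.06))
print(proj(t,[[0,0,0],[.23,-.6,.2],[.5,0,0]]))
crop('top0',150,120,370,260,3.6,'c1'); crop('side0',140,150,300,300,4,'c2')
E
```

```text
[0.43777009 0.05199726 0.91310641] [0.09194801 0.69156395 0.39796155] 395.5267619102899 434.88036657765485
204 199 [0.47791417 0.17717588 0.06      ]
175 194 [0.48874134 0.24088764 0.06      ]
338 173 [ 0.534515   -0.11400296  0.06      ]
260 10 [0.91272855 0.05583267 0.06      ]
150 260 [0.34515236 0.2945817  0.06      ]
[[284.08002353 405.38232059]
 [583.71365563 316.95645866]
 [284.25310701 190.70121193]]
```

View pics/c1.png

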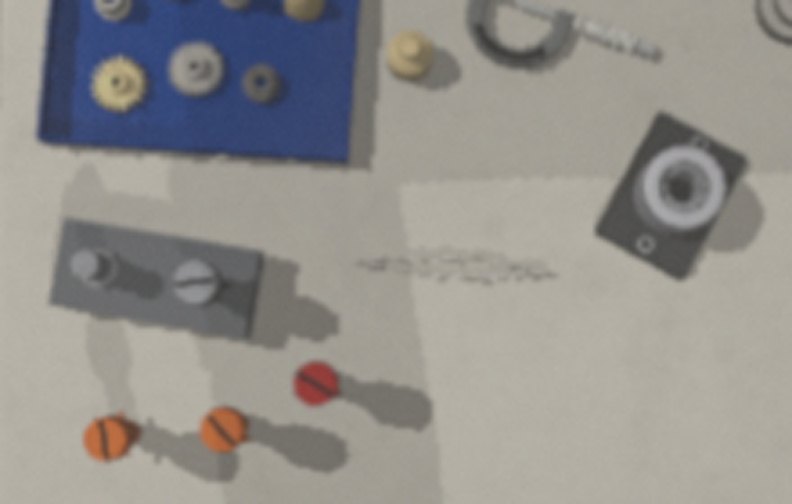

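View pics/c2.png

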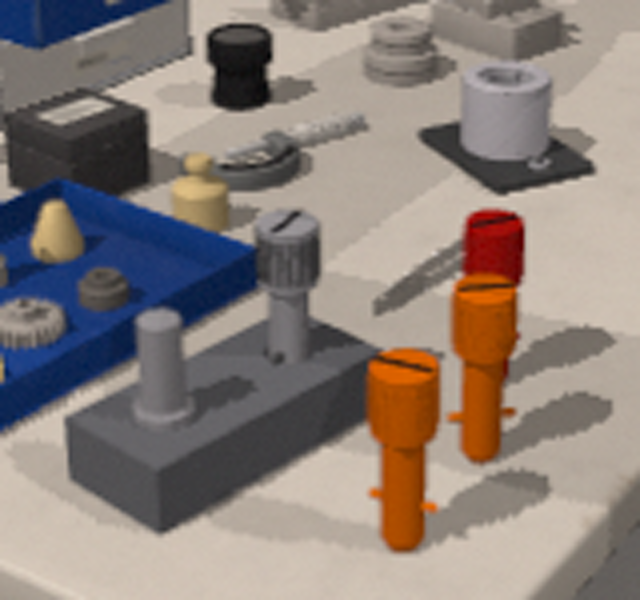

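```bash
python3 - <<'E'
from h import *
t=load('top0');s=load('side0')
def T(a,b):return (t,150+a/3.6-.35,120+b/3.6-.35)
def S(a,b):return (s,140+a/4-.37,150+b/4-.37)
for n,A,B in [('head',(196,282),(288,222)),('rim',(683,187),(505,77)),('plain',(90,264),(160,318)),('red',(315,384),(494,221)),('or1',(223,430),(485,287))]:
    X,e=tri([T(*A),S(*B)]);print(n,X.round(4),np.round(e,4))
a=atz(*T(645,244),.01);b=atz(*T(700,140),.01);print('bolts',a,b,(a+b)/2,np.degrees(np.arctan2(*(a-b)[1::-1])))
c=[atz(*T(*p),.03) for p in [(66,219),(262,252),(250,338),(51,304)]];print('rack',np.round(c,4),np.mean(c,0))
# slot
a=atz(*T(177,286),.091);b=atz(*T(215,278),.091);print('slot ang',np.degrees(np.arctan2(*(a-b)[1::-1])))
c=[atz(*T(*p),.008) for p in [(661,110),(748,158),(684,280),(596,234)]];print('foot',np.round(c,4),np.mean(c,0))
from scipy.spatial.transform import Rotation as R
st=manip.get_state();w,x,y,z=st['eef_rot'];print(R.from_quat([x,y,z,w]).as_matrix().round(3))
E
```

```text
head [0.4777 0.172  0.0901] [0.0011 0.0011]
rim [ 0.5382 -0.1196  0.0492] [0.0007 0.0007]
plain [0.49   0.2388 0.0721] [0.0003 0.0003]
red [0.4188 0.1035 0.0787] [0.0008 0.0008]
or1 [0.3919 0.1575 0.0782] [0.0007 0.0007]
bolts [ 0.50682771 -0.10195936  0.01      ] [ 0.57388575 -0.13854715  0.01      ] [ 0.54035673 -0.12025326  0.01      ] 151.3825108364276
rack [[0.5212 0.2641 0.03  ]
 [0.5003 0.1402 0.03  ]
 [0.4468 0.1474 0.03  ]
 [0.4677 0.2728 0.03  ]] [0.48401057 0.20613036 0.03      ]
slot ang 101.89397969174263
foot [[ 0.5936 -0.114   0.008 ]
 [ 0.5626 -0.1701  0.008 ]
 [ 0.4839 -0.1271  0.008 ]
 [ 0.5134 -0.0709  0.008 ]] [ 0.53838402 -0.12051131  0.008     ]
[[ 0.935  0.355 -0.   ]
 [ 0.355 -0.935  0.002]
 [ 0.    -0.002 -1.   ]]
```

Emit:
{"method": "carry_out", "body": {"travel": [[0.024,-0.029,-0.003],[0.024,-0.029,-0.003],[0.024,-0.029,-0.003],[0.024,-0.029,-0.003],[0.024,-0.029,-0.003],[0.024,-0.029,-0.003],[0.024,-0.029,-0.003],[0.024,-0.029,-0.003],[0.024,-0.029,-0.003],[0.024,-0.029,-0.003],[0.024,-0.029,-0.003],[0.024,-0.029,-0.003],[0.024,-0.029,-0.003],[0.024,-0.029,-0.003]], "rotation": [[0,0,0],[0,0,0],[0,0,0],[0,0,0],[0,0,0],[0,0,0],[0,0,0],[0,0,0],[0,0,0],[0,0,0],[0,0,0],[0,0,0],[0,0,0],[0,0,0]], "fingers": [80,80,80,80,80,80,80,80,80,80,80,80,80,80], "grip_force": 30}}

```text
time: 1.55
tool_pos: [0.4033, -0.0914, 0.2531]
eef_rot: [-0.004, 0.985, 0.175, -0.0]
force: [1.0, 0.1, -0.6]
gripper_width: 0.0654
```

```bash
cat >> h.py <<'E'
from scipy.spatial.transform import Rotation as Ro
def pose():
    st=manip.get_state();w,x,y,z=st['eef_rot'];R=Ro.from_quat([x,y,z,w]);return np.array(st['tool_pos']),R,st
def plan(target,phi,n):
    "phi: world angle of tool y (deg); prints per-row constant-ish rows"
    p,R,st=pose(); tx=np.radians(phi+90)
    c,s=np.cos(tx),np.sin(tx); Rt=Ro.from_matrix(np.array([[c,s,0],[s,-c,0],[0,0,-1.]]))
    rv=(R.inv()*Rt).as_rotvec()
    d=np.array(target)-p
    M=R.as_matrix(); print('phi now',np.degrees(np.arctan2(M[1,1],M[0,1])),'q6',np.degrees(st['q'][5]),'rotvec',rv.round(4),'per row deg',np.degrees(np.linalg.norm(rv)/n),'tool d',(M.T@d).round(4))
    for i in range(n):
        Ri=R*Ro.from_rotvec(rv*i/n); print((Ri.inv().apply(d/n)).round(4).tolist(),(rv/n).round(3).tolist())
E
python3 - <<'E'
from h import *
f=snap('wrist','w1')
print(-f['R'].T@f['t'],f['R'][2], proj(f,[[.5382,-.1196,.05],[.478,.172,.09]]))
E
```

```text
[ 0.46413288 -0.06877414  0.42293681] [-0.22145835 -0.07302475 -0.97243179] [[318.77476268  70.20510164]
 [ 38.03907801  24.37325988]]
```

View pics/w1.png

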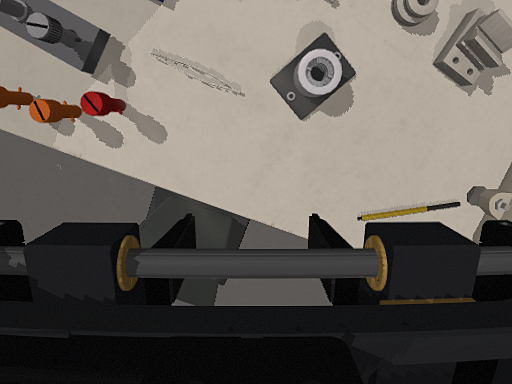

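```bash
python3 - <<'E'
from h import *
crop('w1',265,25,365,125,6,'c3'); crop('w1',0,0,110,80,7,'c4')
E
```

```text
(no output)
```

View pics/c3.png

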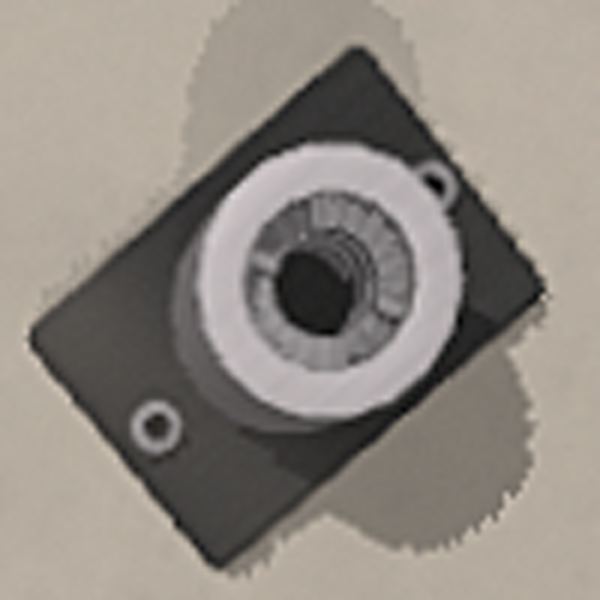

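View pics/c4.png

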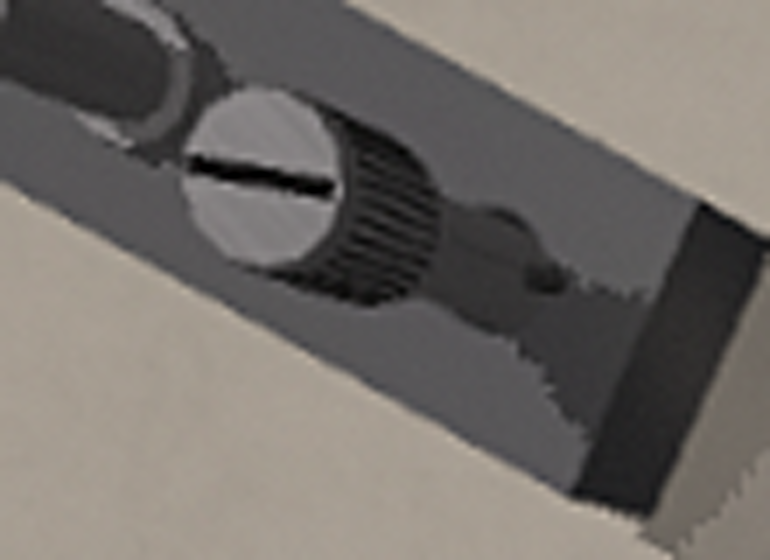

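```bash
python3 - <<'E'
from h import *
t=load('top0');s=load('side0');w=load('w1')
def T(a,b):return (t,150+a/3.6-.35,120+b/3.6-.35)
def S(a,b):return (s,140+a/4-.37,150+b/4-.37)
W=lambda a,b:(w,265+a/6-.4,25+b/6-.4)
V=lambda a,b:(w,a/7-.43,b/7-.43)
print(tri([T(683,187),S(505,77),W(331,280)]),tri([T(683,187),W(331,280)]),atz(*W(331,280),.051),atz(*T(683,187),.051))
print(tri([T(196,282),S(288,222),V(264,177)]),tri([T(196,282),V(264,177)]),atz(*V(264,177),.091),atz(*T(196,282),.091))
def ang(a,b): return np.degrees(np.arctan2(*(a-b)[1::-1]))
print('slot',ang(atz(*V(188,162),.091),atz(*V(335,188),.091)))
print('bolts',ang(atz(*W(157,427),.012),atz(*W(437,185),.012)))
F=[atz(*W(*p),.008) for p in [(360,45),(545,292),(222,570),(32,332)]]
print('foot',np.mean(F,0),ang(F[0],F[3]),ang(F[1],F[2]),ang(F[0],F[1]))
print(s['R'].T@s['t'])
E
```

```text
(array([ 0.53819231, -0.12037632,  0.04884973]), [np.float64(0.0013015317199180868), np.float64(0.0003581494924844601), np.float64(0.0009814764005045486)]) (array([ 0.54166411, -0.12387019,  0.02758326]), [np.float64(0.0004509725588676831), np.float64(0.0004509725588676837)]) [ 0.53733343 -0.12095489  0.051     ] [ 0.53865396 -0.11885372  0.051     ]
(array([0.47750224, 0.17217888, 0.09033956]), [np.float64(0.0011650942724516996), np.float64(0.0010517239604341038), np.float64(0.000303235258199995)]) (array([0.47795384, 0.1725431 , 0.09024138]), [np.float64(0.0006637419457601576), np.float64(0.0006637419457601137)]) [0.47725973 0.17195627 0.091     ] [0.47858063 0.17244857 0.091     ]
slot 97.95460941963027
bolts 150.90915434987784
foot [ 0.53673587 -0.12123265  0.008     ] -29.211138095273686 -28.73949742664364 60.477426523229795
[-0.09194801 -0.69156395 -0.39796155]
```

```bash
python3 - <<'E'
from h import *
plan([.4777,.172,.16],-10,10)
E
```

```text
phi now -69.52259220703915 q6 49.43287491413961 rotvec [-0.0087 -0.0097 -1.0389] per row deg 5.952776019956725 tool d [ 0.1587 -0.216   0.0969]
[0.0159, -0.0216, 0.0097] [-0.001, -0.001, -0.104]
[0.018, -0.0198, 0.0097] [-0.001, -0.001, -0.104]
[0.02, -0.0179, 0.0096] [-0.001, -0.001, -0.104]
[0.0218, -0.0157, 0.0096] [-0.001, -0.001, -0.104]
[0.0233, -0.0134, 0.0096] [-0.001, -0.001, -0.104]
[0.0246, -0.0109, 0.0095] [-0.001, -0.001, -0.104]
[0.0256, -0.0083, 0.0095] [-0.001, -0.001, -0.104]
[0.0263, -0.0056, 0.0095] [-0.001, -0.001, -0.104]
[0.0267, -0.0029, 0.0094] [-0.001, -0.001, -0.104]
[0.0269, -0.0001, 0.0094] [-0.001, -0.001, -0.104]
```

Emit:
{"method": "carry_out", "body": {"travel": [[0.016,-0.0215,0.0095],[0.018,-0.02,0.0095],[0.02,-0.018,0.0095],[0.022,-0.0155,0.0095],[0.0235,-0.0135,0.0095],[0.0245,-0.011,0.0095],[0.0255,-0.0085,0.0095],[0.0265,-0.0055,0.0095],[0.0265,-0.003,0.0095],[0.027,0,0.0095]], "rotation": [[-0.001,-0.001,-0.104],[-0.001,-0.001,-0.104],[-0.001,-0.001,-0.104],[-0.001,-0.001,-0.104],[-0.001,-0.001,-0.104],[-0.001,-0.001,-0.104],[-0.001,-0.001,-0.104],[-0.001,-0.001,-0.104],[-0.001,-0.001,-0.104],[-0.001,-0.001,-0.104]], "fingers": [80,80,80,80,80,80,80,80,80,80]}}

```text
time: 2.6
tool_pos: [0.4742, 0.1828, 0.1567]
eef_rot: [0.003, 0.751, 0.66, 0.0]
force: [0.1, 0.2, 0.1]
gripper_width: 0.0652
```

```bash
python3 - <<'E'
from h import *
f=snap('wrist','w2'); print(proj(f,[.4777,.172,.091]))
plan([.4777,.172,.062],-10,4)
E
```

```text
[[258.44187113 216.02769557]]
phi now -7.101112234669522 q6 22.592024057223096 rotvec [0.0026 0.0022 0.0506] per row deg 0.7263363840711778 tool d [-0.0127  0.0054  0.0929]
[-0.0032, 0.0013, 0.0232] [0.001, 0.001, 0.013]
[-0.0032, 0.0014, 0.0232] [0.001, 0.001, 0.013]
[-0.0032, 0.0015, 0.0232] [0.001, 0.001, 0.013]
[-0.0032, 0.0015, 0.0232] [0.001, 0.001, 0.013]
```

View pics/w2.png

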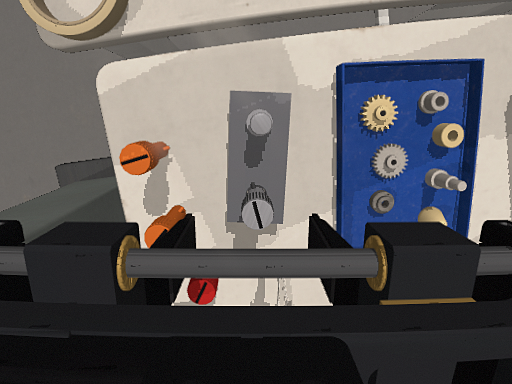

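Emit:
{"method": "carry_out", "body": {"travel": [[-0.0065,0.0025,0.01],[-0.0065,0.003,0.01],[0,0,0.01]], "rotation": [[0.001,0.001,0.025],[0.001,0.001,0.025],[0,0,0]], "fingers": [80,80,80]}}

```text
time: 2.95
tool_pos: [0.4779, 0.1706, 0.1231]
eef_rot: [0.001, 0.767, 0.641, 0.0]
force: [0.3, 0.1, -0.4]
gripper_width: 0.0654
```

```bash
python3 - <<'E'
from h import *
crop('w2',210,160,310,240,7,'c5')
plan([.4777,.172,.062],-10,4)
E
```

```text
phi now -10.202737990992665 q6 23.842754565819654 rotvec [ 0.001   0.0007 -0.0035] per row deg 0.05366230252721025 tool d [ 0.0014 -0.0005  0.0611]
[0.0004, -0.0001, 0.0153] [0.0, 0.0, -0.001]
[0.0004, -0.0001, 0.0153] [0.0, 0.0, -0.001]
[0.0003, -0.0001, 0.0153] [0.0, 0.0, -0.001]
[0.0003, -0.0001, 0.0153] [0.0, 0.0, -0.001]
```

View pics/c5.png

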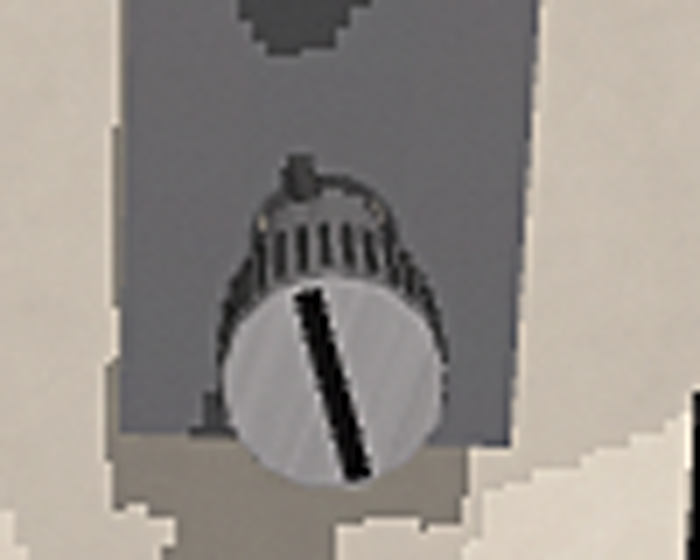

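Emit:
{"method": "carry_out", "body": {"travel": [[0.0005,0,0.014],[0.0005,0,0.014],[0.0005,0,0.014],[0,0,0.01],[0,0,0.006]], "rotation": [[0.0,0,0],[0,0,0],[0,0,0],[0,0,0],[0,0,0]], "fingers": [80,80,80,80,80]}}

```text
time: 3.45
tool_pos: [0.4767, 0.1689, 0.0582]
eef_rot: [-0.0, 0.769, 0.639, -0.001]
force: [-0.5, 0.0, 0.4]
gripper_width: 0.0654
```

```bash
python3 - <<'E'
from h import *
w=load('w2')
V=lambda a,b:(w,210+a/7-.43,160+b/7-.43)
a=atz(*V(310,290),.091);b=atz(*V(357,478),.091)
print(np.degrees(np.arctan2(*(a-b)[1::-1])),atz(*V(333,382),.091))
plan([.4777,.172,.062],-10,2)
f=snap('wrist','w3')
E
```

```text
96.20815869676369 [0.47687771 0.17368388 0.091     ]
phi now -10.546277510947613 q6 24.039372601127326 rotvec [-0.0017  0.002  -0.0095] per row deg 0.28333094002504133 tool d [ 0.0032  0.0004 -0.0038]
[0.0016, 0.0002, -0.0019] [-0.001, 0.001, -0.005]
[0.0016, 0.0002, -0.0019] [-0.001, 0.001, -0.005]
```

View pics/w3.png

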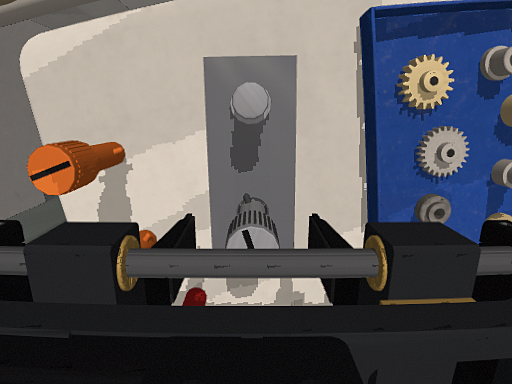

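Emit:
{"method": "carry_out", "body": {"travel": [[0.0018,0.0,-0.002],[0.0018,0.0,-0.0018],[0,0,0],[0,0,0],[0,0,0],[0,0,0],[0,0,0],[0,0,0]], "rotation": [[0.0,0,-0.005],[0,0,-0.005],[0,0,0],[0,0,0],[0,0,0],[0,0,0],[0,0,0],[0,0,0]], "fingers": [80,80,255,255,255,255,255,255], "grip_force": 40}}

```text
time: 4.3
tool_pos: [0.4788, 0.1736, 0.0641]
eef_rot: [0.001, 0.765, 0.644, 0.0]
force: [-0.8, 1.4, -1.0]
gripper_width: 0.0256
```

```bash
python3 - <<'E'
from h import *
plan([.4775,.1725,.062],-10,1)
f=snap('wrist','w4')
p,R,st=pose();print(p,R.as_matrix().round(3)); print(proj(f,[p[0],p[1],.091])); crop('w4',170,160,330,280,5,'c6')
E
```

```text
phi now -9.867014858800799 q6 23.819032892111508 rotvec [0.0015 0.0006 0.0023] per row deg 0.1599899008209571 tool d [-0.0013 -0.0011  0.0021]
[-0.0013, -0.0011, 0.0021] [0.001, 0.001, 0.002]
[0.47885414 0.17356399 0.06405985] [[ 0.171  0.985  0.001]
 [ 0.985 -0.171 -0.001]
 [-0.001  0.002 -1.   ]]
[[253.70961992 254.78122138]]
```

View pics/c6.png

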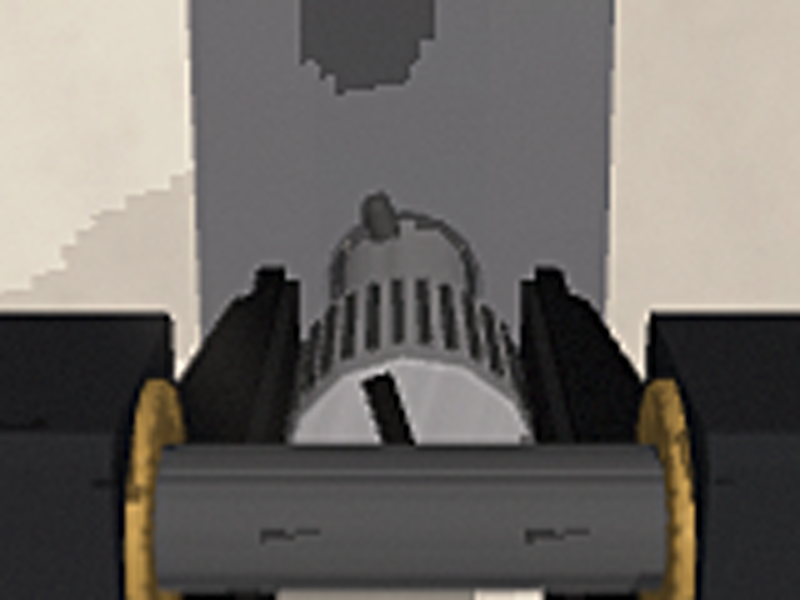

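```bash
python3 - <<'E'
from h import *
f=load('w4');p,R,st=pose()
for z in (.091,.090):
  X=atz(f,250.6,230.6,z);print(X, R.inv().apply(X-p)-[.013,0,0])
E
```

```text
[0.47954219 0.18636388 0.091     ] [-0.00028552 -0.00147527 -0.02694899]
[0.47947576 0.18599157 0.09      ] [-0.00066319 -0.00147842 -0.0259488 ]
```

Emit:
{"method": "carry_out", "body": {"travel": [[0,0,-0.006],[0,0,-0.01],[0,0,-0.012],[0,0,-0.015],[0,0,-0.015],[0,0,-0.015],[0,0,-0.01],[0,0,0]], "rotation": [[0,0,0],[0,0,0],[0,0,0],[0,0,0],[0,0,0],[0,0,0],[0,0,0],[0,0,0]], "fingers": [255,255,255,255,255,255,255,255]}}

```text
time: 5.15
tool_pos: [0.4788, 0.1736, 0.1552]
eef_rot: [0.001, 0.765, 0.644, 0.001]
force: [1.1, -0.5, -1.7]
gripper_width: 0.0254
```

```bash
python3 - <<'E'
from h import *
f=snap('wrist','w5');snap('side','s5')
# place angle +25 => screw yaw -29+25=-4 -> 176; slot now 97.5 -> rotate ccw 78.5
plan([.538,-.1205,.145],-10+78.5,13)
crop('s5',120,110,310,290,3.5,'c7')
E
```

```text
phi now -9.874943834643492 q6 23.816420412059987 rotvec [-3.0000e-04  1.2000e-03 -1.3679e+00] per row deg 6.028844558511736 tool d [-0.2792  0.1097  0.0086]
[-0.0215, 0.0084, 0.0007] [-0.0, 0.0, -0.105]
[-0.0222, 0.0061, 0.0007] [-0.0, 0.0, -0.105]
[-0.0228, 0.0038, 0.0007] [-0.0, 0.0, -0.105]
[-0.023, 0.0014, 0.0007] [-0.0, 0.0, -0.105]
[-0.023, -0.0011, 0.0007] [-0.0, 0.0, -0.105]
[-0.0228, -0.0035, 0.0007] [-0.0, 0.0, -0.105]
[-0.0223, -0.0059, 0.0006] [-0.0, 0.0, -0.105]
[-0.0216, -0.0082, 0.0006] [-0.0, 0.0, -0.105]
[-0.0206, -0.0104, 0.0006] [-0.0, 0.0, -0.105]
[-0.0194, -0.0125, 0.0006] [-0.0, 0.0, -0.105]
[-0.018, -0.0145, 0.0006] [-0.0, 0.0, -0.105]
[-0.0164, -0.0163, 0.0006] [-0.0, 0.0, -0.105]
[-0.0146, -0.0179, 0.0006] [-0.0, 0.0, -0.105]
```

View pics/c7.png

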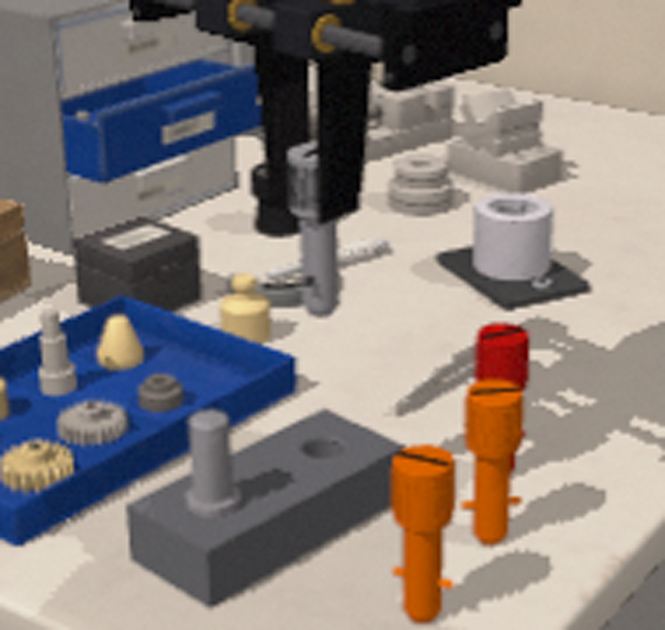

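View pics/w5.png

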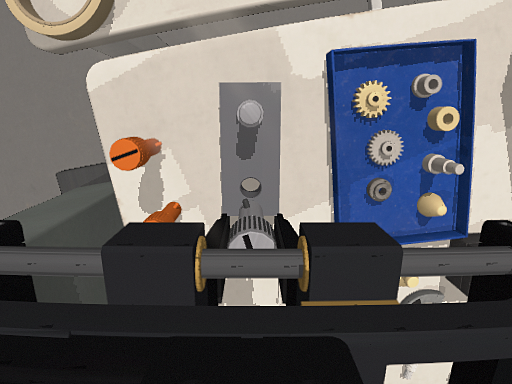

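Emit:
{"method": "carry_out", "body": {"travel": [[-0.0215,0.0085,0],[-0.022,0.006,0],[-0.023,0.004,0],[-0.023,0.0015,0],[-0.023,-0.001,0],[-0.023,-0.0035,0],[-0.0225,-0.006,0],[-0.0215,-0.008,0],[-0.0205,-0.0105,0],[-0.0195,-0.0125,0],[-0.018,-0.0145,0],[-0.014,-0.014,0],[-0.008,-0.01,0],[0,0,0]], "rotation": [[0,0,-0.105],[0,0,-0.105],[0,0,-0.105],[0,0,-0.105],[0,0,-0.105],[0,0,-0.105],[0,0,-0.105],[0,0,-0.105],[0,0,-0.105],[0,0,-0.105],[0,0,-0.105],[0,0,-0.105],[0,0,-0.08],[0,0,0]], "fingers": [255,255,255,255,255,255,255,255,255,255,255,255,255,255]}}

```text
time: 6.65
tool_pos: [0.5336, -0.1158, 0.1345]
eef_rot: [-0.015, 0.172, 0.985, -0.001]
force: [0.8, 0.1, -1.6]
gripper_width: 0.0254
```

```bash
python3 - <<'E'
from h import *
f=snap('wrist','w6');snap('side','s6');snap('top','t6')
plan([.538,-.1205,.145],-10+78.5,2)
p,R,st=pose();print(p,np.degrees(st['q']).round(1),st['force'],R.as_matrix()[:,2])
crop('w6',170,130,330,280,5,'c8')
crop('s6',200,70,330,210,5,'c9')
E
```

```text
phi now 70.25427672904776 q6 -87.6606158575736 rotvec [-0.0075 -0.0288  0.0305] per row deg 1.220760989807655 tool d [-0.0061 -0.0046 -0.0103]
[-0.0031, -0.0023, -0.0051] [-0.004, -0.014, 0.015]
[-0.0032, -0.0022, -0.0051] [-0.004, -0.014, 0.015]
[ 0.53347593 -0.11408512  0.13485886] [-17.5  -1.3 111.2  -0.4  71.8 -87.7] [-0.40490723 -0.1032886  -0.91599547] [-0.02956924  0.00316854 -0.99955771]
```

View pics/c8.png

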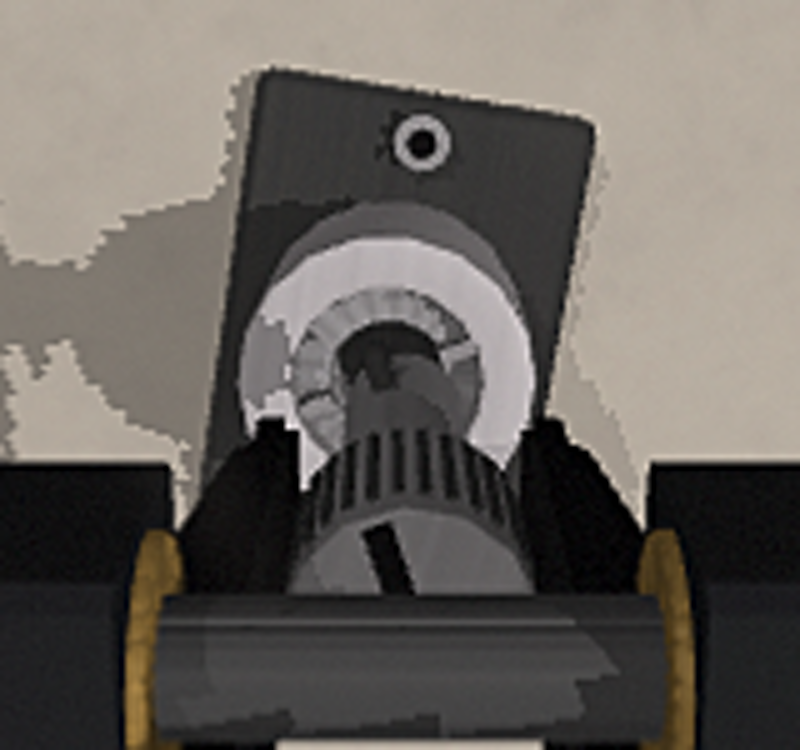

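View pics/c9.png

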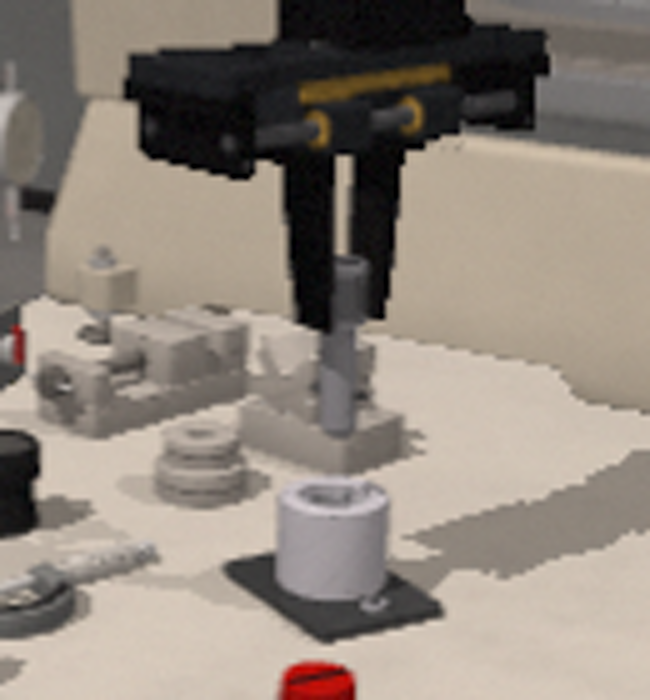

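```bash
python3 - <<'E'
from h import *
plan([.5374,-.1203,.125],68.5,3)
E
```

```text
phi now 70.25427672904776 q6 -87.6606158575736 rotvec [-0.0075 -0.0288  0.0305] per row deg 0.81384065987177 tool d [-0.0061 -0.0045  0.0097]
[-0.002, -0.0015, 0.0032] [-0.002, -0.01, 0.01]
[-0.002, -0.0015, 0.0033] [-0.002, -0.01, 0.01]
[-0.002, -0.0015, 0.0033] [-0.002, -0.01, 0.01]
```

Emit:
{"method": "carry_out", "body": {"travel": [[-0.002,-0.0015,0.003],[-0.002,-0.0015,0.003],[-0.002,-0.0015,0.003],[0,0,0],[0,0,0]], "rotation": [[-0.0025,-0.0095,0.01],[-0.0025,-0.0095,0.01],[-0.0025,-0.0095,0.01],[0,0,0],[0,0,0]], "fingers": [255,255,255,255,255]}}

```text
time: 7.3
tool_pos: [0.5369, -0.1182, 0.1244]
eef_rot: [0.001, 0.187, 0.982, 0.0]
force: [-0.5, 0.5, -0.6]
gripper_width: 0.0253
```

```bash
python3 - <<'E'
from h import *
plan([.5374,-.1203,.108],68.5,3)
f=snap('wrist','w7');s=snap('side','s7')
p,R,st=pose()
# expected shank axis points
ax=[p+np.array([0,0,h-.052]) for h in (0,.01,.04,.051,.079)]
print(p,st['force'],'\n',proj(f,ax).round(1),'\n',proj(s,ax).round(1))
crop('w7',190,150,310,270,6,'c10')
crop('s7',240,110,300,190,8,'c11')
E
```

```text
phi now 68.41867832228907 q6 -86.48273223800003 rotvec [ 0.0011  0.0011 -0.0014] per row deg 0.04074173503768502 tool d [-0.0012 -0.0018  0.0164]
[-0.0004, -0.0006, 0.0055] [0.0, 0.0, -0.0]
[-0.0004, -0.0006, 0.0055] [0.0, 0.0, -0.0]
[-0.0004, -0.0006, 0.0055] [0.0, 0.0, -0.0]
[ 0.53698207 -0.11824471  0.12453263] [ 0.08602656  0.84483705 -0.8321268 ] 
 [[250.1 208.8]
 [250.1 212.9]
 [249.9 227.6]
 [249.8 234.2]
 [249.5 255. ]] 
 [[266.1 159.4]
 [266.2 155.2]
 [266.6 142.4]
 [266.8 137.6]
 [267.2 125.2]]
```

View pics/c10.png

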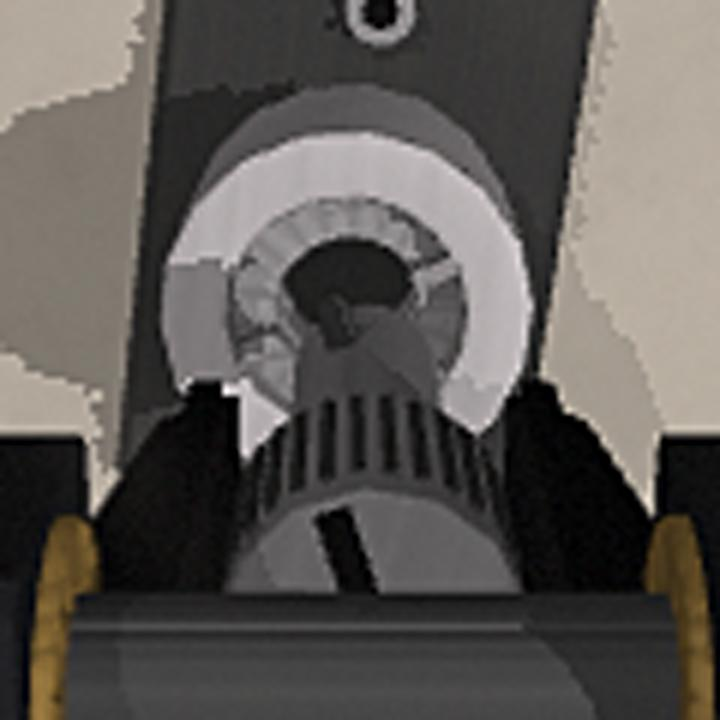

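View pics/c11.png

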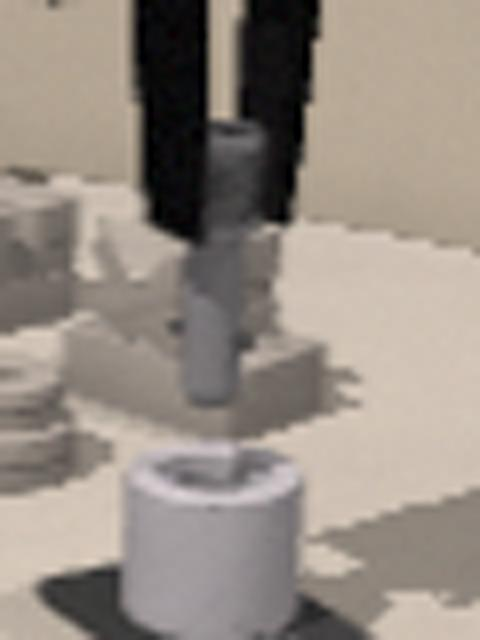

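```bash
python3 - <<'E'
from h import *
from scipy.optimize import least_squares
f=load('w7');s=load('s7');t=load('t6');w1=load('w1')
a=np.linspace(0,2*np.pi,361)
def ext(F,x,y,r,z):
    P=proj(F,np.c_[x+r*np.cos(a),y+r*np.sin(a),np.full(361,z)]);return P[:,0].min(),P[:,0].max(),P[:,1].min(),P[:,1].max()
w=lambda c:190+c/6-.42; wv=lambda c:150+c/6-.42
def res(q):
    e=ext(f,q[0],q[1],.0255,.051);i=ext(f,q[0],q[1],.016,.051)
    return [e[0]-w(163),e[1]-w(530),e[2]-wv(132),]
r=least_squares(res,[.538,-.12]);print(r.x,r.fun)
e=lambda q:ext(w1,q[0],q[1],.0255,.051)
W=lambda a,o:o+a/6-.4
r=least_squares(lambda q:np.array(e(q))-[W(200,265),W(463,265),W(142,25),W(418,25)],[.538,-.12]);print('w1',r.x,r.fun)
S=lambda c,o:o+c/8-.44
r=least_squares(lambda q:np.array(ext(s,q[0],q[1],.0255,.051))[:3]-[S(123,240),S(302,240),S(443,110)],[.538,-.12]);print('s',r.x,r.fun)
E
```

```text
[ 0.53750576 -0.12098646] [-1.04354147  1.04247393  0.0499751 ]
w1 [ 0.53711641 -0.12121067] [-0.53928344  0.54614553 -0.46192701  0.49586168]
s [ 0.53501932 -0.11641721] [-0.09533035  0.09551817 -0.01355858]
```

```bash
python3 - <<'E'
from h import *
f=load('w7');p,R,st=pose()
for d in (-.001,0,.001):
  X=p+R.apply([0,d,0])+[0,0,-.04]; print(d,proj(f,X))
  X=p+R.apply([d,0,0])+[0,0,.027]; print(d,proj(f,X+R.apply([.013,0,0])))
print(190+367.5/6-.42, 150+490/6-.42)
b=np.array([.5375,-.121,.125]);print(R.inv().apply(b-p))
E
```

```text
-0.001 [[248.64395224 213.7359563 ]]
-0.001 [[249.43444765 232.16034785]]
0 [[250.0706275  213.73483106]]
0 [[249.42866841 230.21684955]]
0.001 [[251.49732636 213.73364546]]
0.001 [[249.42288097 228.2667267 ]]
250.83 231.2466666666667
[-0.00149543 -0.00237126 -0.00046809]
```

Emit:
{"method": "carry_out", "body": {"travel": [[-0.0005,-0.0012,0.005],[-0.0005,-0.0012,0.005],[0,0,0.005],[0,0,0],[0,0,0]], "rotation": [[0,0,0],[0,0,0],[0,0,0],[0,0,0],[0,0,0]], "fingers": [255,255,255,255,255]}}

```text
time: 7.9
tool_pos: [0.5371, -0.1211, 0.1081]
eef_rot: [0.001, 0.187, 0.982, 0.0]
force: [0.4, 0.2, -1.2]
gripper_width: 0.0254
```

```bash
python3 - <<'E'
from h import *
f=snap('wrist','w8');s=snap('side','s8')
p,R,st=pose();print(p,st['force'],R.as_matrix()[:,2])
ax=[p+np.array([0,0,h-.052]) for h in (0,.01,.04,.051,.079)]
print(proj(f,ax).round(1).tolist(),'\n',proj(s,ax).round(1).tolist())
crop('w8',190,150,310,270,6,'c10')
crop('s8',240,120,300,190,8,'c11')
E
```

```text
[ 0.53713432 -0.12108878  0.10822367] [-0.62728068 -0.46933985 -1.13163508] [ 1.48832509e-03  5.81986521e-04 -9.99998723e-01]
[[250.2, 208.7], [250.2, 212.7], [250.0, 227.4], [249.9, 234.0], [249.6, 254.8]] 
 [[266.4, 165.9], [266.5, 161.7], [266.9, 149.1], [267.1, 144.3], [267.5, 132.1]]
```

View pics/c10.png

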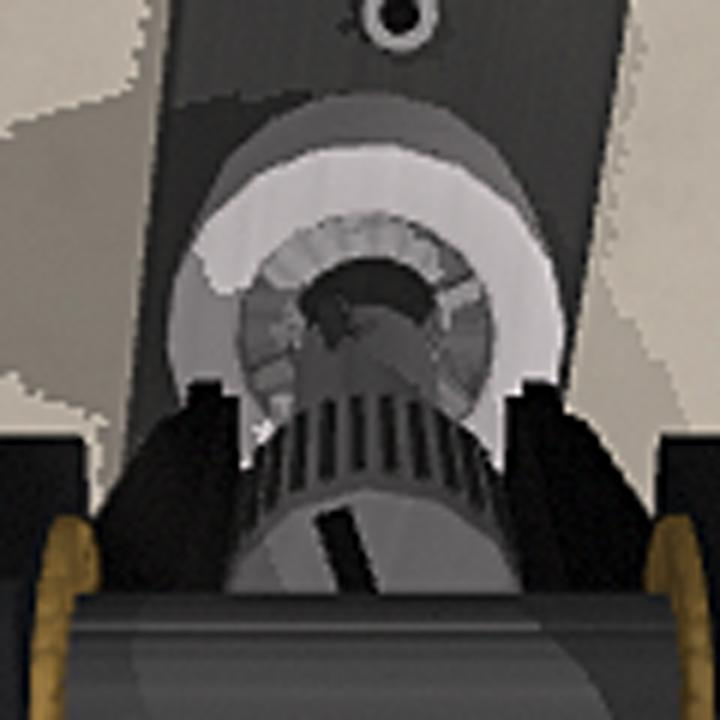

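View pics/c11.png

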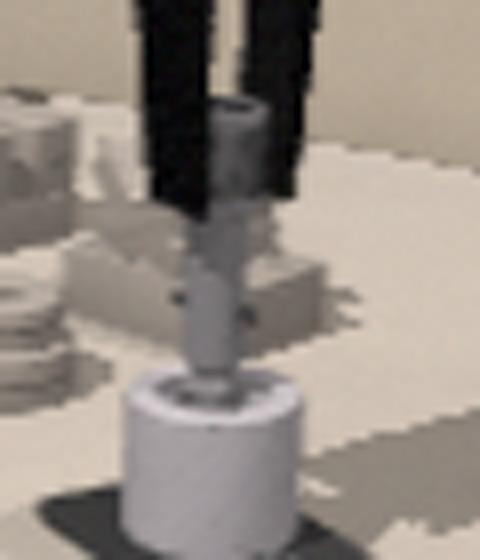

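```bash
python3 - <<'E'
from h import *
from scipy.optimize import least_squares
f=load('w8');p,R,st=pose()
a=np.linspace(0,2*np.pi,361)
def ext(F,x,y,r,z):
    P=proj(F,np.c_[x+r*np.cos(a),y+r*np.sin(a),np.full(361,z)]);return P[:,0].min(),P[:,0].max(),P[:,1].min(),P[:,1].max()
w=lambda c:190+c/6-.42; wv=lambda c:150+c/6-.42
r=least_squares(lambda q:np.array(ext(f,q[0],q[1],.0255,.051))[:3]-[w(170),w(565),wv(143)],[.538,-.12]);print(r.x,r.fun)
b=np.r_[r.x,p[2]];print('tool d',R.inv().apply(b-p))
r=least_squares(lambda q:np.array(ext(f,q[0],q[1],.016,.051))[:3]-[w(238),w(495),wv(211)],[.538,-.12]);print(r.x,r.fun)
b=np.r_[r.x,p[2]];print('tool d',R.inv().apply(b-p))
E
```

```text
[ 0.53737874 -0.12071515] [-0.87845163  0.87830322  0.04522806]
tool d [-8.98246030e-05  4.37338339e-04  5.81209708e-07]
[ 0.53639358 -0.12045893] [ 0.18480091 -0.18482892 -0.00608066]
tool d [ 9.20503572e-04  3.13173458e-04 -7.35910334e-07]
```

Emit:
{"method": "carry_out", "body": {"travel": [[0.0007,0,0.003],[0,0,0.004],[0,0,0.004],[0,0,0]], "rotation": [[0,0,0],[0,0,0],[0,0,0],[0,0,0]], "fingers": [255,255,255,255]}}

```text
time: 8.4
tool_pos: [0.5367, -0.1208, 0.0968]
eef_rot: [0.001, 0.187, 0.982, 0.0]
force: [-0.2, 0.9, -0.7]
gripper_width: 0.0254
```

Emit:
{"method": "carry_out", "body": {"travel": [[0,0,0.004],[0,0,0.004],[0,0,0.003],[0,0,0]], "rotation": [[0,0,0],[0,0,0],[0,0,0],[0,0,0]], "fingers": [255,255,255,255]}}

```text
time: 8.8
tool_pos: [0.5366, -0.1208, 0.0845]
eef_rot: [0.001, 0.187, 0.982, 0.0]
force: [-0.5, 0.2, -0.4]
gripper_width: 0.0257
```

Emit:
{"method": "carry_out", "body": {"travel": [[0,0,0.001],[0,0,0.001],[0,0,0.001],[0,0,0.001],[0,0,0]], "rotation": [[0,0,0],[0,0,0],[0,0,0],[0,0,0],[0,0,0]], "fingers": [255,255,255,255,255]}}

```text
time: 9.3
tool_pos: [0.5374, -0.1211, 0.0823]
eef_rot: [0.002, 0.187, 0.982, 0.0]
force: [-1.3, 0.4, -1.0]
gripper_width: 0.0252
```

```bash
python3 - <<'E'
from h import *
f=snap('wrist','w9');s=snap('side','s9')
p,R,st=pose();print(p,st['force'],R.as_matrix()[:,2])
crop('w9',190,150,310,270,6,'c10')
crop('s9',230,110,310,190,8,'c11')
E
```

```text
[ 0.5374785  -0.12103864  0.08214216] [-0.32923768  0.06660298  0.78339029] [ 3.41639419e-03 -1.48661002e-04 -9.99994153e-01]
```

View pics/c10.png

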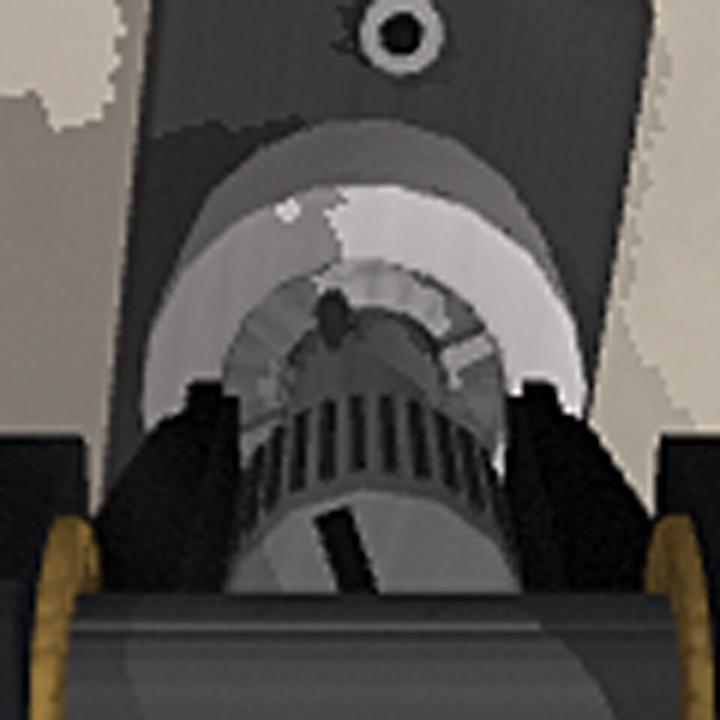

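View pics/c11.png

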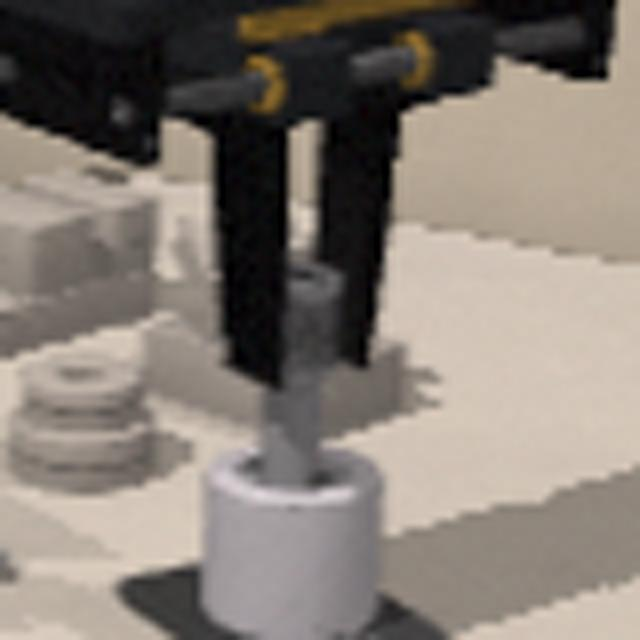

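Emit:
{"method": "carry_out", "body": {"travel": [[0,0,0.001],[0,0,0.001],[0,0,0.001],[0,0,0.001]], "rotation": [[0,0,0],[0,0,0],[0,0,0],[0,0,0]], "fingers": [255,255,255,255]}}

```text
time: 9.8
tool_pos: [0.538, -0.1212, 0.082]
eef_rot: [0.001, 0.187, 0.982, 0.0]
force: [-3.4, 1.7, 7.2]
gripper_width: 0.0255
```

Emit:
{"method": "carry_out", "body": {"travel": [[0,0,0.0003],[0,0,0.0003],[0,0,0.0003],[0,0,0.0003]], "rotation": [[0,0,-0.12],[0,0,-0.12],[0,0,-0.12],[0,0,-0.12]], "fingers": [255,255,255,255]}}

```text
time: 10.2
tool_pos: [0.5376, -0.1221, 0.0833]
eef_rot: [0.0, -0.061, 0.998, -0.001]
force: [-2.9, -0.3, 4.5]
gripper_width: 0.0251
```

```bash
python3 - <<'E'
from h import *
f=snap('wrist','w10')
p,R,st=pose();print(p,st['force'],st['moment'],R.as_matrix()[:,2]);plan(p,135,1)
crop('w10',190,150,310,270,6,'c10')
E
```

```text
[ 0.53767058 -0.1221299   0.0833167 ] [-2.69912472  1.00714803  5.23000358] [0.17264257 0.54214733 0.07260172] [ 9.05059675e-04 -1.80655459e-03 -9.99997959e-01]
phi now 97.14962859625813 q6 -115.44337398726346 rotvec [-0.0021  0.     -0.6606] per row deg 37.850505228197854 tool d [0. 0. 0.]
[0.0, 0.0, 0.0] [-0.002, 0.0, -0.661]
```

View pics/c10.png

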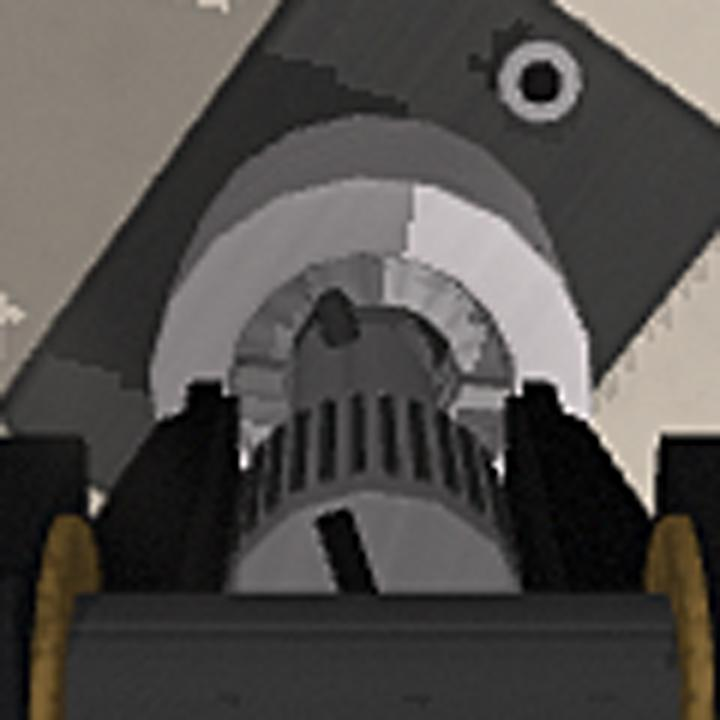

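Emit:
{"method": "carry_out", "body": {"travel": [[0,0,0.0003],[0,0,0.0003],[0,0,0.0006],[0,0,0.0008],[0,0,0.001],[0,0,0.001]], "rotation": [[0,0,-0.12],[0,0,-0.12],[0,0,-0.12],[0,0,-0.12],[0,0,-0.05],[0,0,0]], "fingers": [255,255,255,255,255,255]}}

```text
time: 10.85
tool_pos: [0.5365, -0.1231, 0.0786]
eef_rot: [-0.001, -0.326, 0.945, -0.001]
force: [0.4, 0.0, -0.8]
gripper_width: 0.0257
```

Emit:
{"method": "carry_out", "body": {"travel": [[-0.0007,0.0004,0.001],[-0.0004,0.0002,0.001],[0,0,0.001],[0,0,0.001]], "rotation": [[0,0,0],[0,0,0],[0,0,0],[0,0,0]], "fingers": [255,255,255,255]}}

```text
time: 11.25
tool_pos: [0.5371, -0.122, 0.0759]
eef_rot: [-0.002, -0.323, 0.946, -0.001]
force: [-2.2, 1.1, 5.0]
gripper_width: 0.0252
```

```bash
python3 - <<'E'
from h import *
f=snap('wrist','w11');s=snap('side','s11')
p,R,st=pose();print(p,st['force'],st['moment'],R.as_matrix()[:,2]);plan(p,135,1)
crop('w11',190,150,310,270,6,'c10')
crop('s11',230,110,310,190,8,'c11')
E
```

```text
[ 0.53722699 -0.12201494  0.07595254] [-3.34233516  0.65737088  4.89864214] [ 0.27342252  0.50606854 -0.03544251] [-0.00231732 -0.00381303 -0.99999005]
phi now 127.67998601703056 q6 -145.80492235836024 rotvec [-0.0013 -0.0043 -0.1278] per row deg 7.32466185819933 tool d [0. 0. 0.]
[0.0, 0.0, 0.0] [-0.001, -0.004, -0.128]
```

View pics/c10.png

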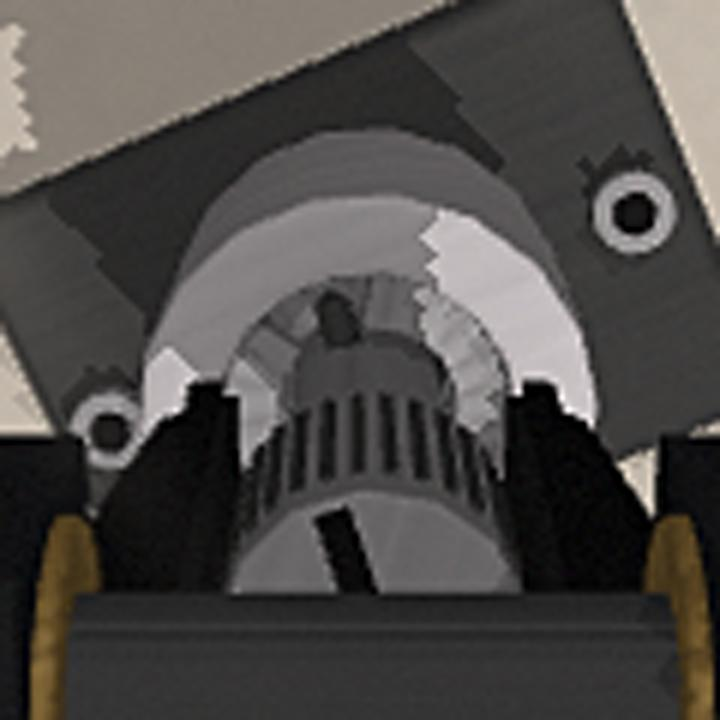

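Emit:
{"method": "carry_out", "body": {"travel": [[0,0,0.0003],[0,0,0.0004],[0,0,0.0004],[0,0,0.0004],[0,0,0.0004],[0,0,0.0004]], "rotation": [[0,0,0.12],[0,0,0.12],[0,0,0.12],[0,0,0.12],[0,0,0.12],[0,0,0.12]], "fingers": [255,255,255,255,255,255]}}

```text
time: 11.95
tool_pos: [0.5376, -0.1216, 0.074]
eef_rot: [-0.001, 0.049, 0.999, -0.002]
force: [-0.6, -0.6, 0.2]
gripper_width: 0.0253
```

```bash
python3 - <<'E'
from h import *
f=snap('wrist','w12')
p,R,st=pose();print(p,st['force'],st['moment'],R.as_matrix()[:,2]);plan(p,135,1)
crop('w12',190,150,310,270,6,'c10')
E
```

```text
[ 0.53753793 -0.12154538  0.07391522] [-0.45420707  0.54856183  0.61349143] [ 0.15527303 -0.02311986 -0.01123285] [-0.00171996 -0.00312712 -0.99999363]
phi now 84.25104750744887 q6 -102.3673503072275 rotvec [-0.0024 -0.0028 -0.8857] per row deg 50.749468680821714 tool d [0. 0. 0.]
[0.0, 0.0, 0.0] [-0.002, -0.003, -0.886]
```

View pics/c10.png

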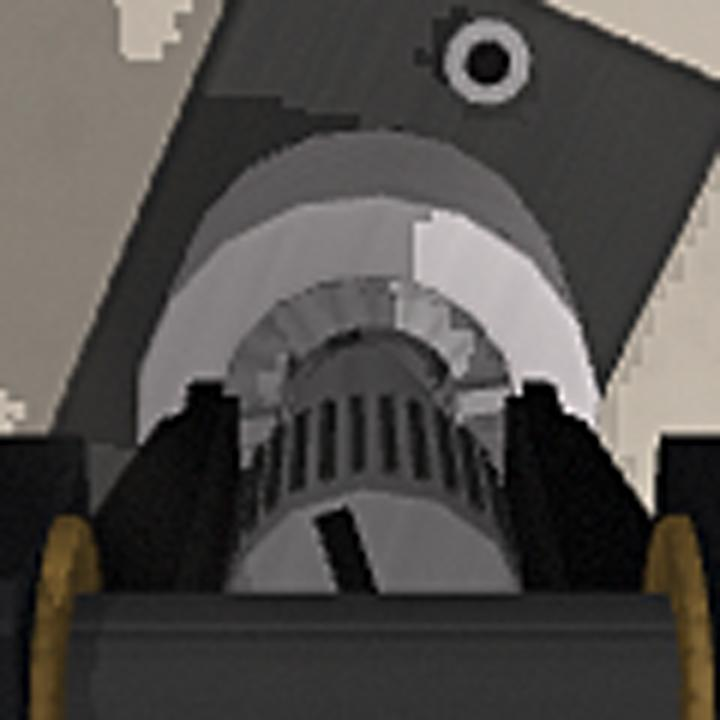

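Emit:
{"method": "carry_out", "body": {"travel": [[0,0,0.0004],[0,0,0.0004],[0,0,0.0004],[0,0,0.0004],[0,0,0.0004],[0,0,0.0004],[0,0,0.0004],[0,0,0.0004],[0,0,0.0004],[0,0,0.0004]], "rotation": [[0.0,-0.002,0.12],[0,0,0.12],[0,0,0.12],[0,0,0.12],[0,0,0.12],[0,0,0.12],[0,0,0.12],[0,0,0.12],[0,0,0.12],[0,0,0.12]], "fingers": [255,255,255,255,255,255,255,255,255,255]}}

```text
time: 13.0
tool_pos: [0.5393, -0.1205, 0.0706]
eef_rot: [0.002, 0.619, 0.785, 0.0]
force: [0.3, 0.2, 1.3]
gripper_width: 0.0252
```

```bash
python3 - <<'E'
from h import *
p,R,st=pose();print(p,st['force'],st['moment'],R.as_matrix()[:,2]);plan(p,-80,1)
E
```

```text
[ 0.53929261 -0.12052044  0.07063057] [0.25780463 0.24943319 1.26342548] [ 0.05124594 -0.12935589  0.01340234] [ 0.00423536 -0.00217026 -0.99998868]
phi now 13.529715064014523 q6 -31.648931364650036 rotvec [ 5.3000e-03 -6.0000e-04  1.6324e+00] per row deg 93.52969938391706 tool d [0. 0. 0.]
[0.0, 0.0, 0.0] [0.005, -0.001, 1.632]
```

Emit:
{"method": "carry_out", "body": {"travel": [[0,0,0.0004],[0,0,0.0004],[0,0,0.0004],[0,0,0.0004],[0,0,0.0004],[0,0,0.0004],[0,0,0.0004],[0,0,0.0004],[0,0,0.0004],[0,0,0.0004],[0,0,0.0004],[0,0,0.0004],[0,0,0.0004]], "rotation": [[0.002,0,0.12],[0.001,0,0.12],[0,0,0.12],[0,0,0.12],[0,0,0.12],[0,0,0.12],[0,0,0.12],[0,0,0.12],[0,0,0.12],[0,0,0.12],[0,0,0.12],[0,0,0.12],[0,0,0.12]], "fingers": [255,255,255,255,255,255,255,255,255,255,255,255,255]}}

```text
time: 14.3
tool_pos: [0.5407, -0.1209, 0.066]
eef_rot: [0.003, 0.995, 0.1, 0.002]
force: [-2.2, -0.6, 1.0]
gripper_width: 0.0254
```

```bash
python3 - <<'E'
from h import *
f=snap('wrist','w13'); snap('side','s13')
p,R,st=pose();print(p,st['force'],st['moment'],R.as_matrix()[:,2]);plan(p,-80,1)
crop('w13',190,150,310,270,6,'c10')
crop('s13',230,110,310,190,8,'c11')
E
```

```text
[ 0.54085034 -0.12103962  0.06592844] [-0.563402   -0.65242583  0.9172796 ] [-0.23597175  0.22777615 -0.01696928] [ 0.00429504 -0.00500755 -0.99997824]
phi now -78.17814434080621 q6 60.218544606964464 rotvec [ 0.0057 -0.0033  0.0318] per row deg 1.861167276147856 tool d [0. 0. 0.]
[0.0, 0.0, 0.0] [0.006, -0.003, 0.032]
```

View pics/c10.png

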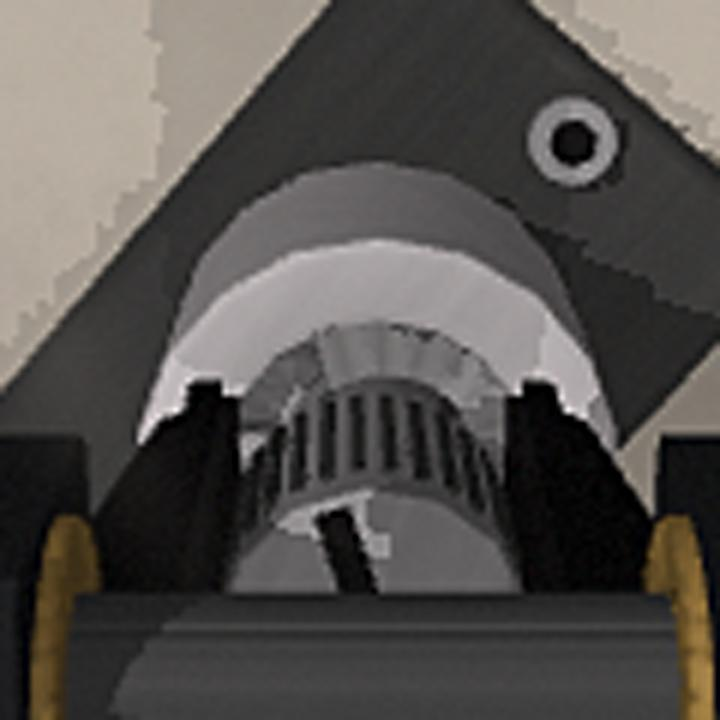

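View pics/c11.png

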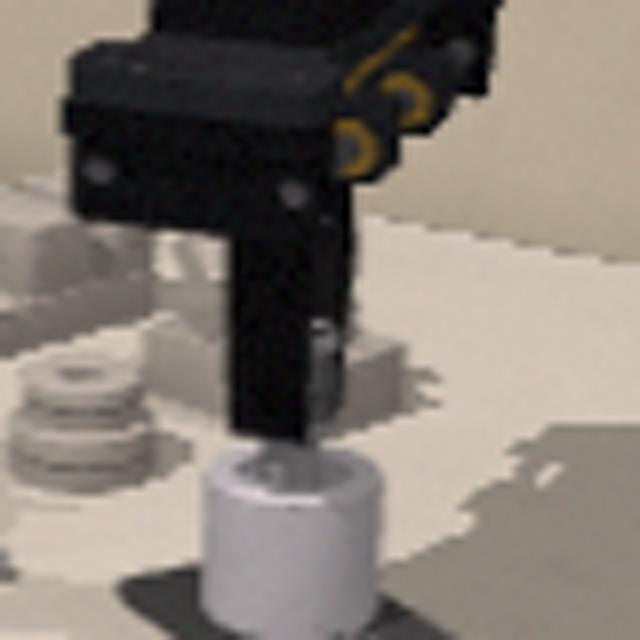

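Emit:
{"method": "carry_out", "body": {"travel": [[0,0,0],[0,0,0],[0,0,0],[0,0,0]], "rotation": [[0,0,0],[0,0,0],[0,0,0],[0,0,0]], "fingers": [120,120,120,120]}}

```text
time: 14.8
tool_pos: [0.5415, -0.1209, 0.066]
eef_rot: [0.003, 0.994, 0.107, 0.003]
force: [-0.1, -0.2, 0.3]
gripper_width: 0.0489
```

```bash
python3 - <<'E'
from h import *
f=snap('wrist','w14')
p,R,st=pose();print(p,st['force'],st['gripper_width'],R.as_matrix()[:,2]);plan([.5390,-.1208,.0652],79,19)
crop('w14',190,150,310,270,6,'c10')
E
```

```text
[ 0.54151661 -0.12089611  0.06600773] [ 0.58503411  1.19781737 -0.38300444] 0.04983901655500706 [ 0.00613215 -0.00473032 -0.99997001]
phi now -77.73791756676472 q6 59.76395258319438 rotvec [ 0.0085  0.0067 -2.7356] per row deg 8.249328833511235 tool d [-0.0024 -0.0006  0.0008]
[-0.0001, -0.0, 0.0] [0.0, 0.0, -0.144]
[-0.0001, -0.0001, 0.0] [0.0, 0.0, -0.144]
[-0.0001, -0.0001, 0.0] [0.0, 0.0, -0.144]
[-0.0001, -0.0001, 0.0] [0.0, 0.0, -0.144]
[-0.0001, -0.0001, 0.0] [0.0, 0.0, -0.144]
[-0.0001, -0.0001, 0.0] [0.0, 0.0, -0.144]
[-0.0001, -0.0001, 0.0] [0.0, 0.0, -0.144]
[-0.0, -0.0001, 0.0] [0.0, 0.0, -0.144]
[-0.0, -0.0001, 0.0] [0.0, 0.0, -0.144]
[-0.0, -0.0001, 0.0] [0.0, 0.0, -0.144]
[0.0, -0.0001, 0.0] [0.0, 0.0, -0.144]
[0.0, -0.0001, 0.0] [0.0, 0.0, -0.144]
[0.0001, -0.0001, 0.0] [0.0, 0.0, -0.144]
[0.0001, -0.0001, 0.0] [0.0, 0.0, -0.144]
[0.0001, -0.0001, 0.0] [0.0, 0.0, -0.144]
[0.0001, -0.0001, 0.0] [0.0, 0.0, -0.144]
[0.0001, -0.0001, 0.0] [0.0, 0.0, -0.144]
[0.0001, -0.0001, 0.0] [0.0, 0.0, -0.144]
[0.0001, -0.0, 0.0] [0.0, 0.0, -0.144]
```

View pics/c10.png

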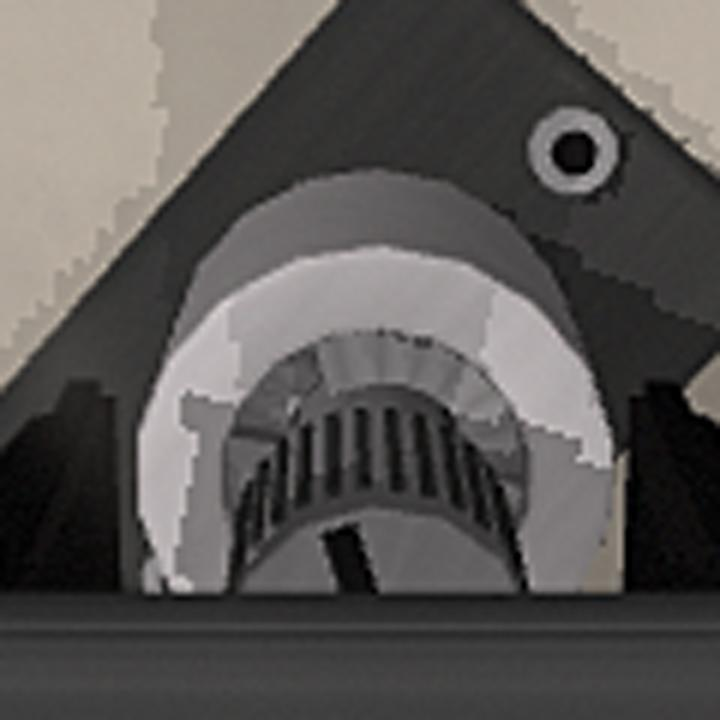

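Emit:
{"method": "carry_out", "body": {"travel": [[-0.001,0,0],[-0.0008,0,0],[0,0,0],[0,0,0],[0,0,0],[0,0,0],[0,0,0],[0,0,0],[0,0,0],[0,0,0],[0,0,0],[0,0,0],[0,0,0],[0,0,0],[0,0,0],[0,0,0],[0,0,0],[0,0,0],[0,0,0]], "rotation": [[0.004,-0.003,-0.144],[0,0,-0.144],[0,0,-0.144],[0,0,-0.144],[0,0,-0.144],[0,0,-0.144],[0,0,-0.144],[0,0,-0.144],[0,0,-0.144],[0,0,-0.144],[0,0,-0.144],[0,0,-0.144],[0,0,-0.144],[0,0,-0.144],[0,0,-0.144],[0,0,-0.144],[0,0,-0.144],[0,0,-0.144],[0,0,0]], "fingers": [120,120,120,120,120,120,120,120,120,120,120,120,120,120,120,120,120,120,120]}}

```text
time: 16.75
tool_pos: [0.5405, -0.1206, 0.0656]
eef_rot: [0.002, 0.114, 0.993, -0.0]
force: [0.3, -0.8, 0.1]
gripper_width: 0.0501
```

```bash
python3 - <<'E'
from h import *
f=snap('wrist','w15');s=snap('side','s15')
p,R,st=pose();print(p,st['force'],st['gripper_width'],R.as_matrix()[:,2]);plan([.5385,-.1208,.0652],82,3)
crop('w15',190,150,310,270,6,'c10')
crop('s15',230,110,310,190,8,'c11')
E
```

```text
[ 0.54049456 -0.12060843  0.06560443] [-0.93873297  0.73425031 -0.56773056] 0.05070088776696441 [ 3.98550663e-03 -6.20174399e-04 -9.99991866e-01]
phi now 76.74848680100666 q6 -94.92092082911985 rotvec [ 0.0001  0.004  -0.0917] per row deg 1.7522092840876051 tool d [ 0.0019 -0.0006  0.0004]
[0.0006, -0.0002, 0.0001] [0.0, 0.001, -0.031]
[0.0006, -0.0002, 0.0001] [0.0, 0.001, -0.031]
[0.0006, -0.0002, 0.0001] [0.0, 0.001, -0.031]
```

View pics/c10.png

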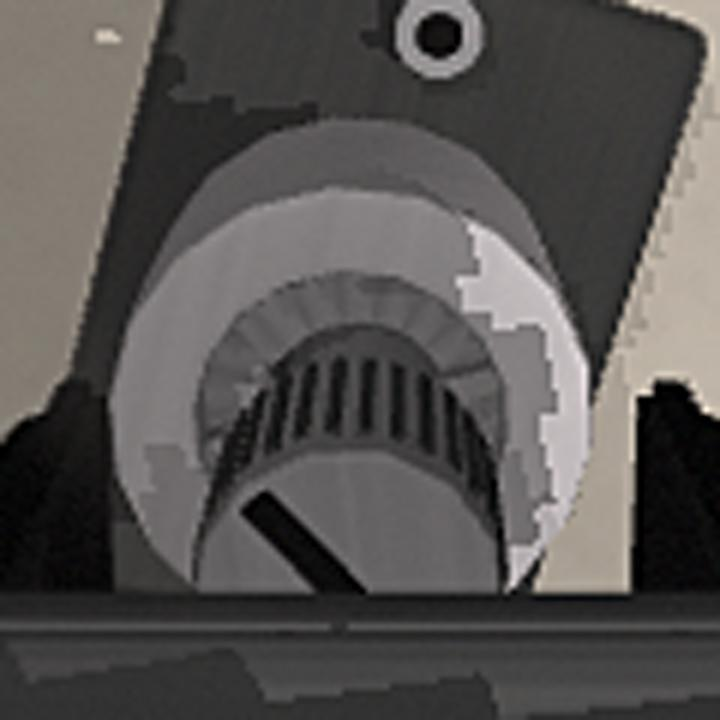

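View pics/c11.png

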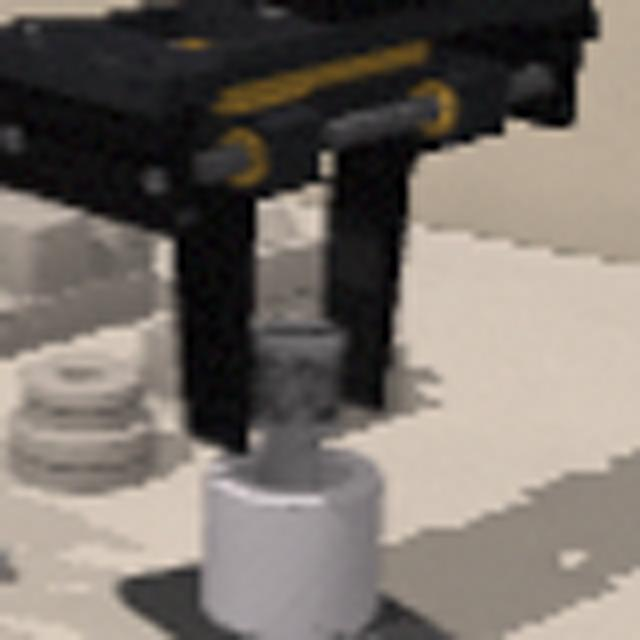

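Emit:
{"method": "carry_out", "body": {"travel": [[0.0015,-0.0007,0.0002],[0.0014,-0.0007,0.0002],[0,0,0]], "rotation": [[0,0.002,-0.06],[0,0.002,-0.06],[0,0,0]], "fingers": [120,120,120]}}

```text
time: 17.15
tool_pos: [0.5373, -0.1213, 0.0651]
eef_rot: [-0.0, 0.057, 0.998, 0.0]
force: [-0.4, -0.2, -0.6]
gripper_width: 0.0502
```

```bash
python3 - <<'E'
from h import *
f=snap('wrist','w16')
p,R,st=pose();print(p,st['force'],st['gripper_width'],R.as_matrix()[:,2]);plan([.5373,-.1212,.0652],82,3)
crop('w16',190,150,310,270,6,'c10')
E
```

```text
[ 0.53741502 -0.12130814  0.06518988] [-0.34895154  0.73258409  0.27645216] 0.0502588869020932 [ 1.63418726e-04  2.60485831e-04 -9.99999953e-01]
phi now 83.39671455665201 q6 -101.71762182405048 rotvec [0.0003 0.0001 0.0244] per row deg 0.46560820612312553 tool d [ 0.0001  0.0001 -0.    ]
[0.0, 0.0, -0.0] [0.0, 0.0, 0.008]
[0.0, 0.0, -0.0] [0.0, 0.0, 0.008]
[0.0, 0.0, -0.0] [0.0, 0.0, 0.008]
```

View pics/c10.png

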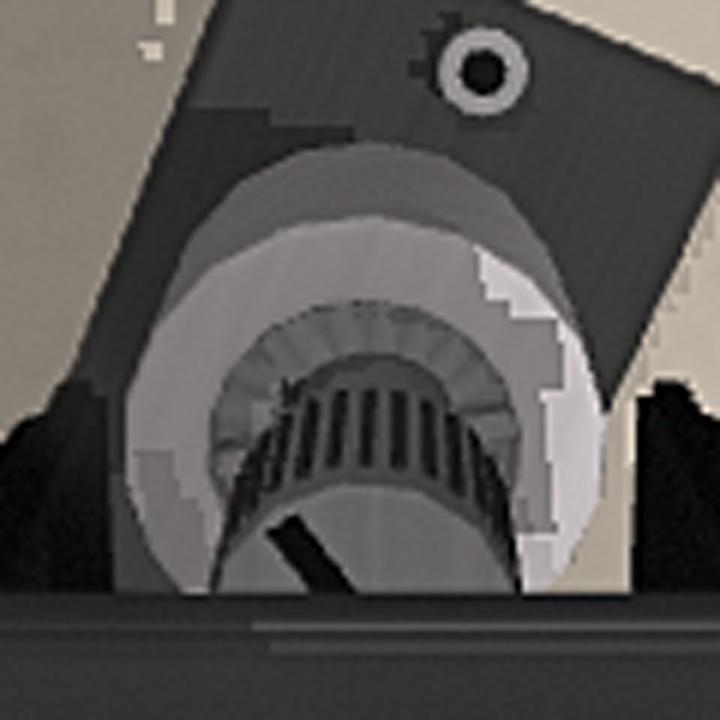

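Emit:
{"method": "carry_out", "body": {"travel": [[0,0,0],[0,0,0],[0,0,0],[0,0,0],[0,0,0]], "rotation": [[0,0,0],[0,0,0],[0,0,0],[0,0,0],[0,0,0]], "fingers": [255,255,255,255,255], "grip_force": 40}}

```text
time: 17.7
tool_pos: [0.5376, -0.1213, 0.0652]
eef_rot: [0.0, 0.06, 0.998, 0.0]
force: [-0.2, 0.3, -0.2]
gripper_width: 0.0253
```

```bash
python3 - <<'E'
from h import *
w=load('w16')
V=lambda a,b:(w,190+a/6-.42,150+b/6-.42)
def ang(A,B,z=.0925):
  a=atz(*V(*A),z);b=atz(*V(*B),z);return np.degrees(np.arctan2(*(a-b)[1::-1]))
print(ang((281,521),(341,592)),ang((281,521),(336,592)))
w=load('w11'); print('check at pocket',ang((333,515),(363,592),.103))
f=snap('wrist','w17')
p,R,st=pose();print(p,st['force'],st['gripper_width'],R.as_matrix()[:,2]);plan(p,82,1)
crop('w17',190,150,310,270,6,'c10')
E
```

```text
-148.70008674308033 -151.12859401661075
check at pocket -122.54992111327917
[ 0.53761047 -0.12127807  0.06522898] [ 0.14391163 -0.02104228 -0.47437945] 0.02533658869942041 [ 4.02270603e-04  2.01118696e-04 -9.99999899e-01]
phi now 83.10534495102274 q6 -101.41797173342273 rotvec [0.0003 0.0004 0.0193] per row deg 1.1056426015966163 tool d [0. 0. 0.]
[0.0, 0.0, 0.0] [0.0, 0.0, 0.019]
```

View pics/c10.png

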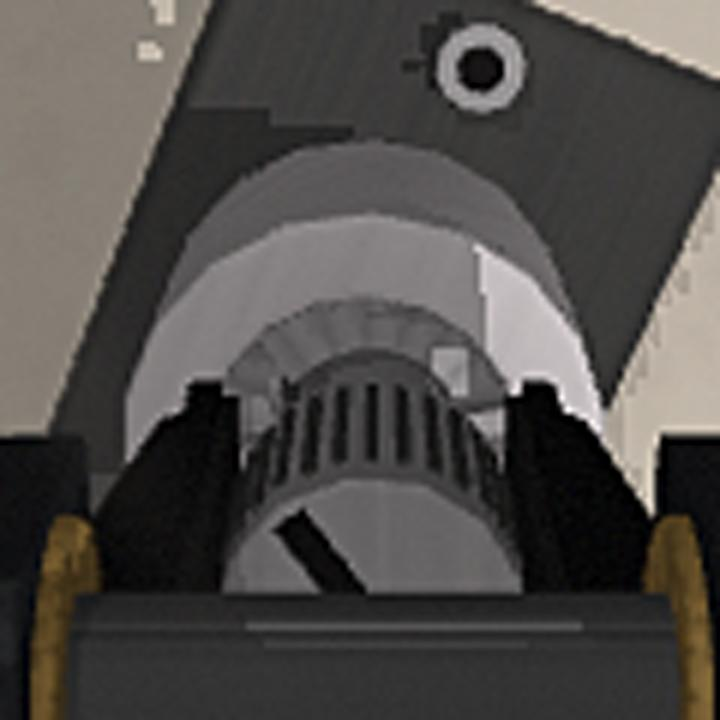

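Emit:
{"method": "carry_out", "body": {"travel": [[0,0,0.0003],[0,0,0.0004],[0,0,0.0004],[0,0,0.0004],[0,0,0.0004],[0,0,0.0004],[0,0,0.0004],[0,0,0.0004],[0,0,0.0004],[0,0,0.0004],[0,0,0.0004],[0,0,0.0004]], "rotation": [[0,0,0.12],[0,0,0.12],[0,0,0.12],[0,0,0.12],[0,0,0.12],[0,0,0.12],[0,0,0.12],[0,0,0.12],[0,0,0.12],[0,0,0.12],[0,0,0.12],[0,0,0.12]], "fingers": [255,255,255,255,255,255,255,255,255,255,255,255]}}

```text
time: 18.95
tool_pos: [0.5384, -0.1205, 0.061]
eef_rot: [0.0, 0.725, 0.689, 0.001]
force: [0.1, 0.4, 0.1]
gripper_width: 0.025
```

```bash
python3 - <<'E'
from h import *
f=snap('wrist','w18')
p,R,st=pose();print(p,st['force'],st['moment'],R.as_matrix()[:,2]);plan([.5373,-.1212,p[2]],-72,1)
crop('w18',190,150,310,270,6,'c10')
E
```

```text
[ 0.53839494 -0.12047573  0.06096032] [-0.47008271 -0.78546959  0.16072882] [-0.11657429 -0.02921991  0.02113106] [ 0.00213892  0.00189169 -0.99999592]
phi now -3.124915792558204 q6 -15.212926319081983 rotvec [ 6.0000e-04 -3.0000e-03  1.2021e+00] per row deg 68.87537131438009 tool d [-0.0008 -0.0011 -0.    ]
[-0.0008, -0.0011, -0.0] [0.001, -0.003, 1.202]
```

View pics/c10.png

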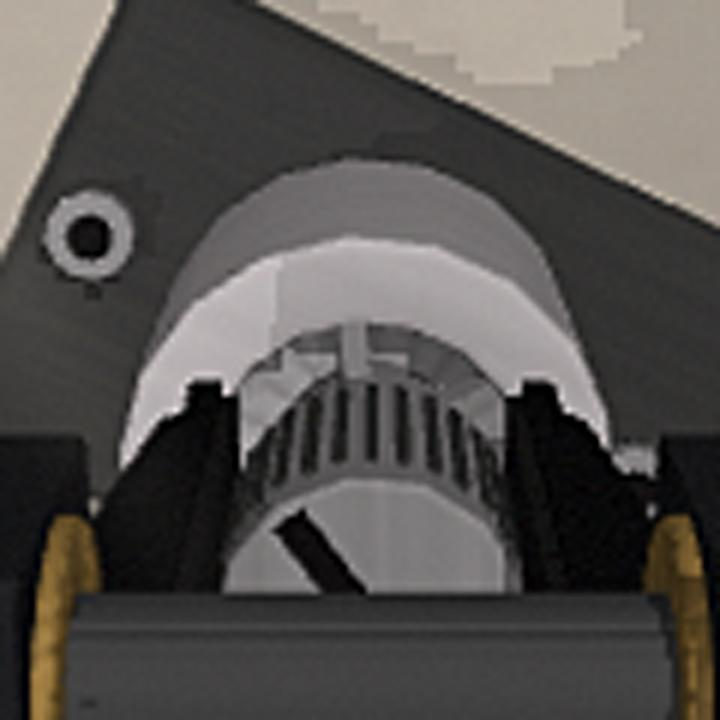

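Emit:
{"method": "carry_out", "body": {"travel": [[0,0,0.0003],[0,0,0.0004],[0,0,0.0004],[0,0,0.0004],[0,0,0.0004],[0,0,0.0004],[0,0,0.0004],[0,0,0.0004],[0,0,0.0004],[0,0,0.0003],[0,0,0],[0,0,0]], "rotation": [[0,-0.002,0.12],[0,0,0.12],[0,0,0.12],[0,0,0.12],[0,0,0.12],[0,0,0.12],[0,0,0.12],[0,0,0.12],[0,0,0.12],[0,0,0.1],[0,0,0],[0,0,0]], "fingers": [255,255,255,255,255,255,255,255,255,255,255,255]}}

```text
time: 20.2
tool_pos: [0.5396, -0.1209, 0.0595]
eef_rot: [0.001, 0.988, 0.157, 0.002]
force: [-0.3, 0.4, -0.6]
gripper_width: 0.0257
```

```bash
python3 - <<'E'
from h import *
f=snap('wrist','w19');snap('side','s19')
p,R,st=pose();print(st['time'],p,st['force'],st['moment'],st['gripper_width'],R.as_matrix()[:,2]);plan([.5373,-.1212,p[2]],-72,1)
crop('w19',190,150,310,270,6,'c10')
crop('s19',140,100,330,270,4,'c11')
E
```

```text
20.3 [ 0.53957945 -0.12089756  0.05951318] [-1.13514435  0.76777278  0.26847353] [ 0.00124718  0.01331512 -0.04488433] 0.024924730752961744 [ 0.00364793 -0.0010756  -0.99999277]
phi now -72.04022224788632 q6 53.841254271415636 rotvec [ 0.0021 -0.0031 -0.0007] per row deg 0.22155367607090712 tool d [-0.0023 -0.0004 -0.    ]
[-0.0023, -0.0004, -0.0] [0.002, -0.003, -0.001]
```

View pics/c10.png

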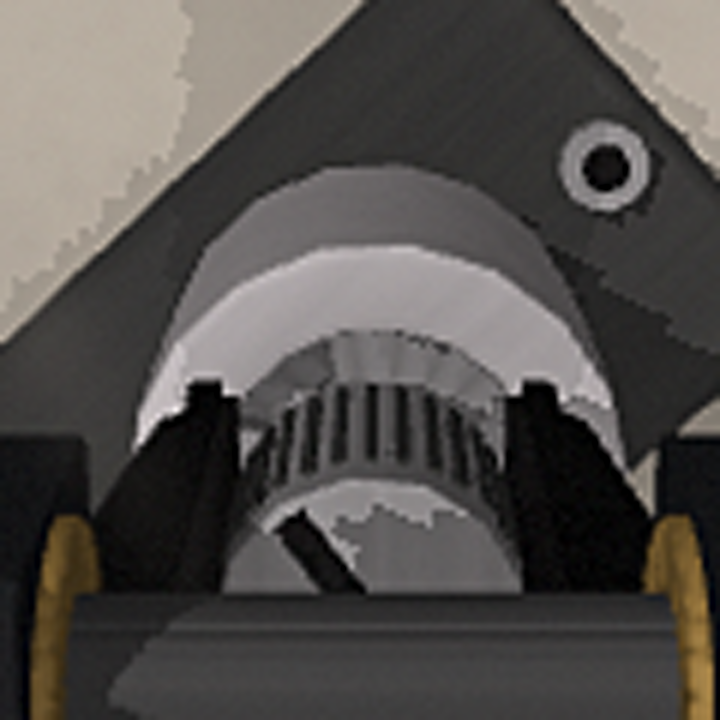

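View pics/c11.png

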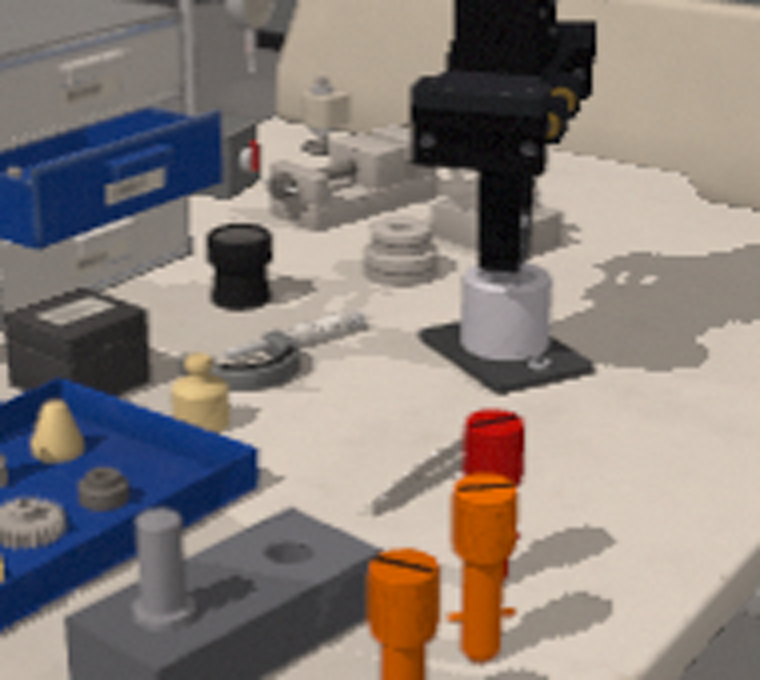

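Emit:
{"method": "carry_out", "body": {"travel": [[-0.0005,0,0.0007],[-0.0005,0,0.0007],[0,0,0.0005]], "rotation": [[0,0,0],[0,0,0],[0,0,0]], "fingers": [255,255,255]}}

```text
time: 20.6
tool_pos: [0.5397, -0.1209, 0.0595]
eef_rot: [0.001, 0.988, 0.157, 0.003]
force: [-1.0, 0.1, 5.0]
gripper_width: 0.0249
```

Emit:
{"method": "carry_out", "body": {"travel": [[0,0,-0.0003],[0,0,0]], "rotation": [[0,0,0],[0,0,0]], "fingers": [255,255]}}

```text
time: 20.8
tool_pos: [0.5395, -0.1209, 0.0595]
eef_rot: [0.001, 0.987, 0.158, 0.003]
force: [-0.2, 0.8, 3.3]
gripper_width: 0.0256
```

```bash
python3 - <<'E'
from h import *
f=snap('wrist','w20');s=snap('side','s20');snap('top','t20')
p,R,st=pose();print(st['time'],p,st['force'],st['gripper_width']);plan(p,-72,1)
crop('s20',245,120,295,195,8,'c12');crop('t20',150,120,370,260,3.6,'c13')
for pin in (.0265,.0285,.0305): print(pin,proj(s,[[.5373,-.1208,pin+.059],[.5373,-.1208,pin+.031]]).round(1).tolist())
E
```

```text
20.95 [ 0.53954268 -0.12094162  0.0595127 ] [0.33255762 1.24729242 1.59485568] 0.025579090244589514
phi now -71.87002420789152 q6 53.594727196860475 rotvec [ 0.0021 -0.0051  0.0023] per row deg 0.3401640875156442 tool d [0. 0. 0.]
[0.0, 0.0, 0.0] [0.002, -0.005, 0.002]
0.0265 [[266.7, 153.6], [266.3, 165.4]]
0.0285 [[266.7, 152.8], [266.3, 164.5]]
0.0305 [[266.7, 151.9], [266.3, 163.7]]
```

View pics/c12.png

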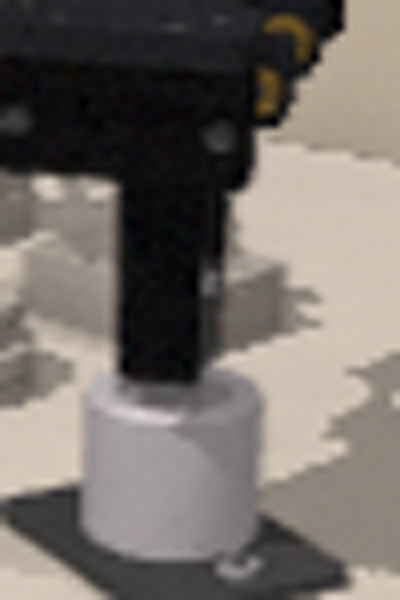

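View pics/c13.png

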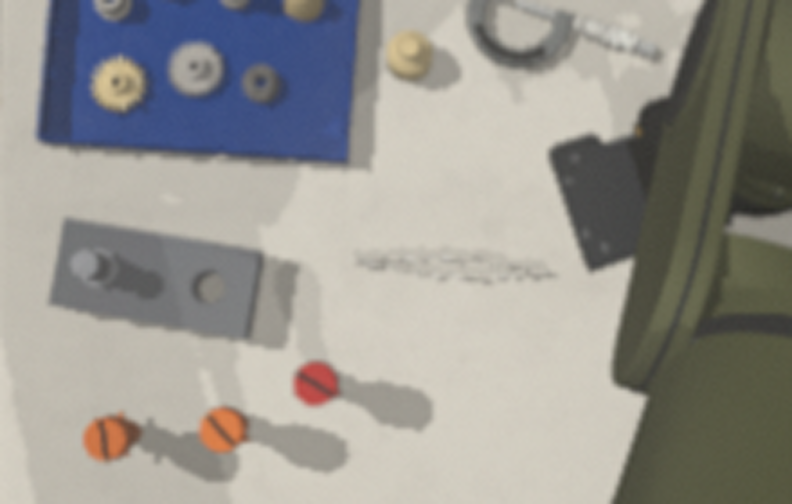

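```bash
python3 -c "
from rig import manip
print(manip.hand_in()); print(manip.get_state()['force'])"
```

```text
the job is handed in; nothing more can be done
None
the job is handed in; nothing more can be done
```

The screw is in the boss, turned one full turn forward into the thread. I handed the job in at about 21 s with the gripper still holding the head.

- **On the thread starts:** I lifted the grey knurled screw out of the rack and stood it in the boss at about +25°. It made contact with about 7 N, at the height expected for that angle.
- **Drop off the starts:** I turned it counterclockwise to about +84°. It dropped about 7–8 mm, and the contact height puts the pin centre about 44 mm up, in the pocket.
- **Forward turn:** I turned it about 361° clockwise, with one release and regrip at about 206°. The slot showed no slip in the grip.

**Last checks**
- The force at the end was about 2 N and the jaws were open 25.6 mm on the head. A light push met a seat at 5 N.
- The plain pin, the weight and the tweezers look unmoved in the last views, and so do the red and orange look-alikes.

**What disagreed**
- After the regrip the tool sank 5.7 mm where 7.7 mm was expected. The pictures fit the screw having settled 2–3 mm in the thread's axial play when I let it go.
- The final pin height is therefore only an estimate, about 25–26.5 mm. I did not measure it directly, and I did not try pulling the screw out.
- The cameras and the tool position differed by 1–3 mm in the horizontal position of the boss.

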